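# Find the full sample box by weight and tip its ore into the sorting tray

## Robot

A 6-joint arm with a two-finger parallel gripper is mounted at the origin on the work surface. World frame = base frame: x ahead of the robot, y to its left, z up, the work surface at z = 0. Lengths are in m, angles in rad, forces in N, time in s.
With the tool pointing down it reaches from about 0.4 to 0.825 m from the base axis. Payload 7 kg.
Tool frame: the origin (TCP) lies at the centre of the arm's flange, where the gripper is bolted on; the fingertips stand ahead of it and the grasp point (between the pads) lies 159 mm ahead of it (robot.tcp_to_tips is the z of the fingertips in the tool frame, in m); z points along the fingers, y is the line along which they close (so a half turn about z gives the same grasp; the last joint's range is limited). The gripper opens to 88 mm and grips with 3 to 60 N. Pads are 19 mm wide; open, the fingers measure 130 mm over their backs; the gripper's body (78 mm by 193 mm) begins 47 mm behind the grasp point.
Start: joints at [-0.987, 0.359, 0.012, 0, -1.224, -0.288], TCP at [0.197, -0.646, 0.405] pointing down, gripper open.
Joint ranges: [-3.07, 3.07], [-1.43, 2.12], [-1.02, 1.25], [-3.03, 1.67], [-3.05, -0], [-3.03, 3.03]. Speed limits (rad/s): [2.39, 2.39, 3.01, 3.14, 3.14, 3.14].

## Interface

Orientations are given as a unit quaternion [w, x, y, z].
In Python, from rig import robot gives the robot as it stands.
- The arm moves only by the shell command python3 -m jog 'ROWS' [FORCE]. ROWS is a JSON object of lists of equal length, an entry for each row: "claw": the finger opening in mm, from 0 to 87.6; "travel": the shift along the tool's x, y, z in mm, a list of three; "delta_rot": the turn, a rotation vector about the tool's x, y, z in degrees, a list of three. In form: {"claw": [claw, ...], "travel": [[tx, ty, tz], ...], "delta_rot": [[rx, ry, rz], ...]}. A call has exactly 5 rows; each row shifts and turns the commanded pose from where the row before left it, along the tool's axes as they then stand; what a row does not reach is not made up. A row lasts 1/8 s, in which the tool goes at most 62.5 mm and 10.7 degrees, less where a joint would pass 70% of its speed; a pose out of reach is approached as far as the arm can. A call with a gripper value outside its range is refused whole. The fingers move at their own pace and stop on an object; FORCE is the grip in N (left out, the last holds). Time passes only in rows, so rows that do not move let the fingers close, or fill a call up. It gives the time, the measured TCP pose, the force, the opening and the grip force at its end, in the units of the state.
- robot.state(): the state, without advancing time (a new reading comes with each control period).
- robot.camera(name): name is "scene" or "top"; returns a dict with "color" (480x640x3 uint8, red, green, blue), "fx", "fy", "cx", "cy" (pixels), "pose" (4x4, takes a point from camera to world coordinates). Camera axes: x right, y down, z forward; pixel columns grow to the right and rows downward; lengths in m; the calibration is good to about 2 mm. A picture is of the moment at which its call begins. There is no depth.
- robot.finish_job(): hands the job in; it is judged then, once.
The state is a dict: "time_s": time; "joint_pos": joint angles; "qd": joint speeds; "effort": joint torques, N m; "eef_pos": TCP position; "eef_rot": TCP orientation; "contact_force": force on the tool from outside, world axes, zero at the start; "moment": the same for the moment, N m; "width": finger opening in m; "grip_force": force on a finger pad.
Only numpy, scipy, OpenCV 4.12 (cv2) and the standard library are available. Lean on these libraries where they do the work, as an engineer would, in place of code of your own. Each camera call takes 0.05 s, during which the arm holds its last target. There are 200 camera calls.

## Task

One of the three closed grey sample boxes still has ore in its cup: heft them to find the heavy one, putting each back where it stood, and leave the other two boxes closed. Lay the heavy box's lid flat on the desk, lift out its cup, tip all three lumps into the black sorting tray and stand the empty cup upright on the rubber drip mat. Do not disturb the other things on the desk.

Things in the scene. Friction and masses are not known exactly. Their poses are not given: they have to be found in the camera images.
- box_a_mid (a point): one of three identical grey plastic boxes, 170 (its x) x 70 mm (its y), walls 60 mm high, 4 mm thick, floor 4 mm; closed it is 80 mm high over the lid's finger bar. A cup stands at its centre between two 8 mm ribs. Closed with an empty cup it weighs 245 g (+-11 g), the full one 129 g more; which one is full varies and does not follow from names. Point: box centre, 30 mm above its underside.
- box_b_mid (a point): one of three identical grey plastic boxes, 170 (its x) x 70 mm (its y), walls 60 mm high, 4 mm thick, floor 4 mm; closed it is 80 mm high over the lid's finger bar. A cup stands at its centre between two 8 mm ribs. Closed with an empty cup it weighs 245 g (+-11 g), the full one 129 g more; which one is full varies and does not follow from names. Point: box centre, 30 mm above its underside.
- box_c_mid (a point): one of three identical grey plastic boxes, 170 (its x) x 70 mm (its y), walls 60 mm high, 4 mm thick, floor 4 mm; closed it is 80 mm high over the lid's finger bar. A cup stands at its centre between two 8 mm ribs. Closed with an empty cup it weighs 245 g (+-11 g), the full one 129 g more; which one is full varies and does not follow from names. Point: box centre, 30 mm above its underside.
- lid_a_bar (a point): lift-off lid of box_a, 45 g: plate 166 x 66 x 6 mm lying on the walls' rim, kept in place by ribs 5 mm deep under its ends, with a finger bar 50 mm long (x, along the box) x 11 mm wide (y) x 14 mm high on the middle of its top. Point: the bar's centre, 13 mm above the plate's underside; 73 mm above the box's underside when closed, 18 mm above a desk it lies on.
- lid_b_bar (a point): lift-off lid of box_b, 45 g: plate 166 x 66 x 6 mm lying on the walls' rim, kept in place by ribs 5 mm deep under its ends, with a finger bar 50 mm long (x, along the box) x 11 mm wide (y) x 14 mm high on the middle of its top. Point: the bar's centre, 13 mm above the plate's underside; 73 mm above the box's underside when closed, 18 mm above a desk it lies on.
- lid_c_bar (a point): lift-off lid of box_c, 45 g: plate 166 x 66 x 6 mm lying on the walls' rim, kept in place by ribs 5 mm deep under its ends, with a finger bar 50 mm long (x, along the box) x 11 mm wide (y) x 14 mm high on the middle of its top. Point: the bar's centre, 13 mm above the plate's underside; 73 mm above the box's underside when closed, 18 mm above a desk it lies on.
- cup_a_mid (a point): steel cup in one of the boxes (not always box_a), 55 mm high, 65 g: foot 40 mm across, widening to a straight collar of 56 mm over the top 17 mm; wall 2.5 mm. Its mouth is 1 mm below the box's rim. One cup holds 3 loose ore lumps, about 24 x 24 x 17 mm, 43 g each, which slide out when it is tipped well past level; the others are empty. Point: cup centre, 27.5 mm above its foot; z to the mouth.
- cup_b_mid (a point): steel cup in one of the boxes (not always box_b), 55 mm high, 65 g: foot 40 mm across, widening to a straight collar of 56 mm over the top 17 mm; wall 2.5 mm. Its mouth is 1 mm below the box's rim. One cup holds 3 loose ore lumps, about 24 x 24 x 17 mm, 43 g each, which slide out when it is tipped well past level; the others are empty. Point: cup centre, 27.5 mm above its foot; z to the mouth.
- cup_c_mid (a point): steel cup in one of the boxes (not always box_c), 55 mm high, 65 g: foot 40 mm across, widening to a straight collar of 56 mm over the top 17 mm; wall 2.5 mm. Its mouth is 1 mm below the box's rim. One cup holds 3 loose ore lumps, about 24 x 24 x 17 mm, 43 g each, which slide out when it is tipped well past level; the others are empty. Point: cup centre, 27.5 mm above its foot; z to the mouth.
- tray: black plastic sorting tray, fixed, 130 mm (x) x 150 mm (y), walls 30 mm high and 3 mm thick, open above, with a white liner sheet on its floor; origin at the centre of its underside on the desk.
- tray_liner: white plastic sheet 123 x 143 x 2 mm fixed on the floor of the tray, on which the lumps must come to lie; origin at the centre of its underside, 3 mm above the desk.
- mat_top (a point): centre of the upper face of the square black ribbed rubber drip mat, 120 x 120 mm and 4 mm thick, fixed on the desk. Apart from the things listed here the desk is clear from 0.35 to 0.72 m ahead of the robot and 0.39 m to either side; beyond stand a tissue box (130 mm high) and an open laptop.
- oil_bottle: amber glass dropper bottle with a black cap, loose bystander, 26 mm diameter, 61 mm high; origin at its foot.
- loupe: folding steel hand lens, loose bystander, 54 mm long (x) x 22 mm x 18 mm high; origin at its underside.
- petri_dish: closed clear petri dish, fixed bystander, 57 mm diameter, 16 mm high; origin at its underside.
Things that resemble listed ones, but are neither listed nor needed, are in the scene too. What is meant by the part that bears mat_top is not purple or red, and is the larger of those in its own colour.

How it is judged:
On the way, in this order (a step that is already met when the one before it is completed fails the run):
1. a cup is being tipped over the tray (((angle between cup_a_mid's own z axis and vertical above 1.1 rad and horizontal distance between cup_a_mid and tray below 0.15 m) or (angle between cup_b_mid's own z axis and vertical above 1.1 rad and horizontal distance between cup_b_mid and tray below 0.15 m) or (angle between cup_c_mid's own z axis and vertical above 1.1 rad and horizontal distance between cup_c_mid and tray below 0.15 m))).
2. all three ore lumps lie in the tray (contact force between tray_liner and anything else above 1.02 N), for 0.2 s.
At the end, for the whole second after the job is handed in: all three lumps and nothing else in the tray (1.02 to 1.6 N on its liner); a cup upright on the mat, centres within 45 mm; one lid flat on the desk, the other two on their boxes (within 12 mm); all boxes upright, within 40 mm of where they stood (contact force between tray_liner and anything else between 1.02 and 1.6 N and ((horizontal distance between cup_a_mid and mat_top below 0.045 m and angle between cup_a_mid's own z axis and vertical below 0.08 rad and height (world z) of cup_a_mid below 0.037 m and linear speed of cup_a below 0.02 m/s) or (horizontal distance between cup_b_mid and mat_top below 0.045 m and angle between cup_b_mid's own z axis and vertical below 0.08 rad and height (world z) of cup_b_mid below 0.037 m and linear speed of cup_b below 0.02 m/s) or (horizontal distance between cup_c_mid and mat_top below 0.045 m and angle between cup_c_mid's own z axis and vertical below 0.08 rad and height (world z) of cup_c_mid below 0.037 m and linear speed of cup_c below 0.02 m/s)) and ((distance between lid_a_bar and box_a_mid above 0.07 m and (height (world z) of lid_a_bar below 0.03 m and angle between lid_a_bar's own z axis and vertical below 0.08 rad) and (horizontal distance between lid_b_bar and box_b_mid below 0.012 m and z of lid_b_bar in the frame of box_b below 0.0775 m and angle between lid_b_bar's own z axis and vertical below 0.06 rad) and (horizontal distance between lid_c_bar and box_c_mid below 0.012 m and z of lid_c_bar in the frame of box_c below 0.0775 m and angle between lid_c_bar's own z axis and vertical below 0.06 rad)) or (distance between lid_b_bar and box_b_mid above 0.07 m and (height (world z) of lid_b_bar below 0.03 m and angle between lid_b_bar's own z axis and vertical below 0.08 rad) and (horizontal distance between lid_a_bar and box_a_mid below 0.012 m and z of lid_a_bar in the frame of box_a below 0.0775 m and angle between lid_a_bar's own z axis and vertical below 0.06 rad) and (horizontal distance between lid_c_bar and box_c_mid below 0.012 m and z of lid_c_bar in the frame of box_c below 0.0775 m and angle between lid_c_bar's own z axis and vertical below 0.06 rad)) or (distance between lid_c_bar and box_c_mid above 0.07 m and (height (world z) of lid_c_bar below 0.03 m and angle between lid_c_bar's own z axis and vertical below 0.08 rad) and (horizontal distance between lid_a_bar and box_a_mid below 0.012 m and z of lid_a_bar in the frame of box_a below 0.0775 m and angle between lid_a_bar's own z axis and vertical below 0.06 rad) and (horizontal distance between lid_b_bar and box_b_mid below 0.012 m and z of lid_b_bar in the frame of box_b below 0.0775 m and angle between lid_b_bar's own z axis and vertical below 0.06 rad))) and distance of each of box_a_mid, box_b_mid, box_c_mid from where it was at the start of the episode below 0.04 m and angle between each of box_a_mid, box_b_mid, box_c_mid's own z axis and vertical below 0.06 rad); the robot touches nothing.
It fails at once if two boxes open at once ((distance between lid_a_bar and box_a_mid above 0.07 m and distance between lid_b_bar and box_b_mid above 0.07 m) or (distance between lid_a_bar and box_a_mid above 0.07 m and distance between lid_c_bar and box_c_mid above 0.07 m) or (distance between lid_b_bar and box_b_mid above 0.07 m and distance between lid_c_bar and box_c_mid above 0.07 m)).
It fails at once if a loose bystander is knocked over or shoved more than 25 mm ((distance of oil_bottle from where it was at the start of the episode above 0.025 m or angle between oil_bottle's own z axis and vertical above 0.5 rad) or (distance of loupe from where it was at the start of the episode above 0.025 m or angle between loupe's own z axis and vertical above 0.5 rad)).
It fails at once if the petri dish is struck (contact force between the arm and petri_dish above 12 N).
It also fails if it takes over 72 s, if anything falls off the work surface, if the arm or the gripper's body presses on something with over 40 N, if the wrist force passes 120 N, or if a joint passes its speed limit or range.

## Working session

There is one attempt and no reset: what is moved stays moved. The work goes in short steps, Python scripts to look and compute and a shell command to move; the robot and the scene stay as the last step left them, time stands still between calls to the robot, and variables do not carry over. Pictures are saved under pics/ and viewed, at most 10 in all, crops included, and the job is handed in when it is done.

```bash
ls; mkdir -p pics
python3 - <<'E'
from rig import robot
import cv2,numpy as np
for n in("scene","top"):
    c=robot.camera(n); cv2.imwrite(f"pics/{n}0.png",c["color"][:,:,::-1]); np.savez(f"{n}0.npz",**c)
    print(n,c["fx"],c["fy"],c["cx"],c["cy"],np.round(c["pose"],3).tolist())
print(robot.state(),robot.tcp_to_tips)
E
```

```text
pics
scene 603.3227400421738 603.3227400421738 317.9576212237719 234.36032259339828 [[0.153, 0.611, -0.776, 1.422], [0.988, -0.085, 0.128, -0.163], [0.013, -0.787, -0.617, 0.859], [0.0, 0.0, 0.0, 1.0]]
top 488.6309998080969 488.6309998080969 325.9439356325582 230.27891623121462 [[0.003, -0.995, 0.099, 0.352], [-1.0, -0.001, 0.022, -0.003], [-0.022, -0.099, -0.995, 1.033], [0.0, 0.0, 0.0, 1.0]]
{'time_s': 0.1, 'joint_pos': array([-9.86890824e-01,  3.59324205e-01,  1.11241249e-02, -2.97374427e-04,
       -1.22410255e+00, -2.88102320e-01]), 'qd': array([ 0.00063212, -0.0011379 ,  0.00334544,  0.00057132,  0.00053932,
       -0.00013479]), 'effort': array([-1.54879333e-03, -5.84161091e+01,  2.93750238e+01,  7.01553941e+00,
        1.01540811e-02, -5.15859176e-05]), 'eef_pos': array([ 0.19671036, -0.64551305,  0.40380093]), 'eef_rot': array([-1.91347981e-04, -1.47312841e-01,  9.89089652e-01,  7.41733012e-04]), 'contact_force': array([ 0.25561443,  0.67195421, -0.11946854]), 'moment': array([-0.02566397,  0.07673378, -0.03491013]), 'grip_force': 0.0, 'width': 0.08772298357441308} 0.1781
```

View pics/top0.png

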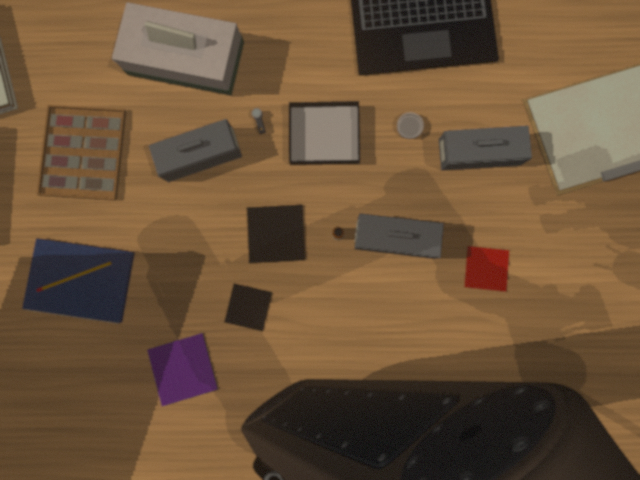

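View pics/scene0.png

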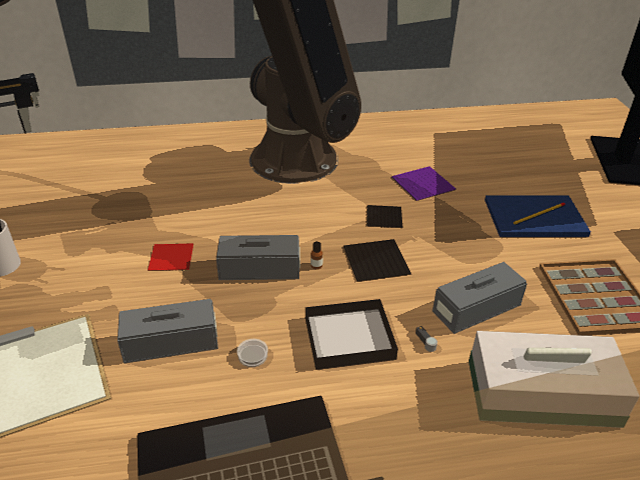

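Top view: grey boxes at (195,150), (485,147) and (400,236); tray (324,132), petri dish (410,125), bottle (338,232), loupe (258,120). Mat candidates are large black (277,233), small black (248,307), purple (183,369) and red (487,269). The larger black one at (277,233) fits, being neither purple nor red and bigger than the other black one. I'll confirm in an enlarged crop, with contour measurements.

```bash
cat > h.py <<'E'
import numpy as np,cv2
from rig import robot
def load(n): return dict(np.load(n+".npz"))
def cast(c,uv,z):
    uv=np.atleast_2d(uv).astype(float); P=c["pose"]
    d=np.c_[(uv[:,0]-c["cx"])/c["fx"],(uv[:,1]-c["cy"])/c["fy"],np.ones(len(uv))]@P[:3,:3].T
    return P[:3,3]+d*((z-P[2,3])/d[:,2])[:,None]
def proj(c,p):
    q=(np.atleast_2d(p)-c["pose"][:3,3])@c["pose"][:3,:3]
    return np.c_[q[:,0]/q[:,2]*c["fx"]+c["cx"],q[:,1]/q[:,2]*c["fy"]+c["cy"]]
E
python3 - <<'E'
from h import *
t=load("top0"); im=t["color"]; hsv=cv2.cvtColor(im,cv2.COLOR_RGB2HSV)
H,S,V=[hsv[:,:,i].astype(int) for i in range(3)]
def blobs(name,m,z,amin,amax):
    m=cv2.morphologyEx(m.astype(np.uint8),cv2.MORPH_OPEN,np.ones((3,3)))
    for k in cv2.findContours(m,cv2.RETR_EXTERNAL,cv2.CHAIN_APPROX_NONE)[0]:
        a=cv2.contourArea(k)
        if not amin<a<amax or k[:,0,1].max()>375: continue
        w=cast(t,k[:,0],z)[:,:2]*1000
        r=cv2.minAreaRect(w.astype(np.float32)); print(name,k[:,0].mean(0).round(),a,[np.round(x,1) for x in r])
for u,v in((190,148),(485,147),(400,228),(277,233),(248,307),(325,135),(400,250)): print(u,v,im[v,u],hsv[v,u])
blobs("grey",(S<60)&(V>50)&(V<140),.066,800,9000)
blobs("black",(V<50),.004,800,9000)
blobs("white",(S<60)&(V>125),.005,800,6000)
cr=[cv2.resize(im[b:b+120,a:a+150],(400,300),interpolation=cv2.INTER_CUBIC) for a,b in((200,200),(120,90),(420,90),(335,180))]
cv2.imwrite("pics/crop1.png",np.vstack([np.hstack(cr[:2]),np.hstack(cr[2:])])[:,:,::-1])
E
```

```text
190 148 [58 53 49] [13 40 58]
485 147 [81 79 74] [21 22 81]
400 228 [81 76 73] [11 25 81]
277 233 [44 36 29] [14 87 44]
248 307 [41 35 27] [17 87 41]
325 135 [148 135 123] [ 14  43 148]
400 250 [80 76 71] [17 29 80]
grey [399. 236.] 2785.5 [array([ 438.9, -126. ]), array([169.2,  68.7]), np.float64(83.3)]
grey [485. 146.] 2900.0 [array([ 619.3, -300.2]), array([ 74.9, 179.4]), np.float64(5.1)]
grey [193. 148.] 2679.0 [array([616.4, 288.3]), array([ 72.7, 170.1]), np.float64(19.2)]
grey [426.  45.] 1117.0 [array([ 831.6, -186.7]), array([56.2, 94.6]), np.float64(5.5)]
grey [193.  67.] 1395.5 [array([778.5, 314.6]), array([123.5, 259.6]), np.float64(14.3)]
grey [178.  39.] 904.0 [array([848.5, 327.9]), array([160.6,  38.3]), np.float64(80.4)]
black [248. 307.] 1284.5 [array([294. , 182.5]), array([76.9, 77.4]), np.float64(77.2)]
black [276. 234.] 2701.5 [array([447.9, 126. ]), array([112.6, 113.5]), np.float64(3.1)]
black [421.  38.] 6138.5 [array([ 897.1, -194.5]), array([171.6, 303.2]), np.float64(5.3)]
white [329. 133.] 2457.5 [array([666.1,  11.7]), array([114.7, 107.8]), np.float64(0.4)]
```

View pics/crop1.png

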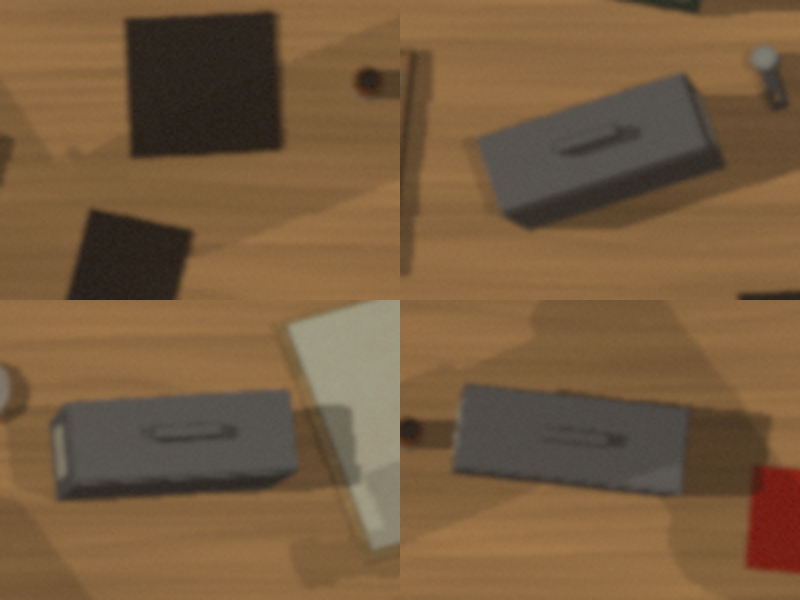

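Crop (top left) confirms the mat: the black square at (277,233) measures ~113 mm against 77 mm for the other black one, so it is the larger. Next I'll measure the lid planes and bars in both views.

Run:
```python
from h import *
for n,seeds in(("top0",{"L":(193,148),"R":(485,146),"M":(399,236)}),("scene0",{"L":(480,295),"R":(167,330),"M":(258,255)})):
    c=load(n); im=c["color"]; hsv=cv2.cvtColor(im,cv2.COLOR_RGB2HSV); g=cv2.GaussianBlur(hsv[:,:,2],(3,3),0)
    grey=((hsv[:,:,1]<70)&(hsv[:,:,2]>35)&(hsv[:,:,2]<160)).astype(np.uint8)
    _,lab=cv2.connectedComponents(cv2.morphologyEx(grey,cv2.MORPH_OPEN,np.ones((3,3))))
    for k,s in seeds.items():
        m=lab==lab[s[1],s[0]]
        th,_=cv2.threshold(g[m].reshape(-1,1),0,255,cv2.THRESH_OTSU)
        top=cv2.morphologyEx((m&(g>th)).astype(np.uint8),cv2.MORPH_OPEN,np.ones((3,3)))
        top=cv2.morphologyEx(top,cv2.MORPH_CLOSE,np.ones((9,9)))
        kk=max(cv2.findContours(top,0,cv2.CHAIN_APPROX_NONE)[0],key=cv2.contourArea)
        r=cv2.minAreaRect((cast(c,kk[:,0],.066)[:,:2]*1000).astype(np.float32))
        print(n,k,"n",m.sum(),"otsu",th,"top",[np.round(x,1) for x in r])
t=load("top0"); s=load("scene0")
print("bars top",cast(t,[(194,141.5),(491,140),(404,232)],.076).round(4).tolist())
print("bars scene",cast(s,[(483,283),(167,316),(258,243)],.076).round(4).tolist())
# tray: liner and rim; dish, bottle, loupe
print("tray rim corners top",cast(t,[(289,102),(358,101),(360,163),(290,163)],.03).round(3).tolist())
print("tray rim corners scene",cast(s,[(305,308),(381,300),(398,357),(312,367)],.03).round(3).tolist())
print("mat corners",cast(s,[(343,246),(396,240),(411,272),(361,281)],.004).round(3).tolist())
print("bottle/dish/loupe",cast(t,[(338,232),(410,125),(258,120)],[.061,.016,.018][0]).round(3).tolist(),cast(t,[(410,125),(258,120)],.017).round(3).tolist(), "bottle foot scene",cast(s,(316,268),0).round(3))
```

```text
top0 L n 3231 otsu 72.0 top [array([619.8, 292.5]), array([ 64.2, 165.5]), np.float64(19.2)]
top0 R n 3319 otsu 72.0 top [array([ 623.1, -300.1]), array([ 65.7, 180.9]), np.float64(3.4)]
top0 M n 2971 otsu 84.0 top [array([ 408.8, -187.3]), array([17.8, 35.6]), np.float64(0.1)]
scene0 L n 4070 otsu 88.0 top [array([628.8, 275.6]), array([ 78.1, 207.5]), np.float64(24.6)]
scene0 R n 4919 otsu 85.0 top [array([ 625.6, -306.7]), array([ 65.4, 167.5]), np.float64(3.5)]
scene0 M n 3562 otsu 77.0 top [array([ 441.4, -126.9]), array([166.5,  64.9]), np.float64(83.6)]
bars top [[0.6274, 0.285, 0.076], [0.6288, -0.3102, 0.076], [0.4444, -0.1352, 0.076]]
bars scene [[0.6296, 0.2898, 0.076], [0.6331, -0.3038, 0.076], [0.4482, -0.1273, 0.076]]
tray rim corners top [[0.726, 0.098, 0.03], [0.727, -0.048, 0.03], [0.594, -0.052, 0.03], [0.594, 0.095, 0.03]]
tray rim corners scene [[0.603, -0.051, 0.03], [0.602, 0.099, 0.03], [0.746, 0.096, 0.03], [0.747, -0.058, 0.03]]
mat corners [[0.396, 0.064, 0.004], [0.391, 0.187, 0.004], [0.502, 0.191, 0.004], [0.515, 0.08, 0.004]]
bottle/dish/loupe [[0.446, -0.006, 0.061], [0.665, -0.152, 0.061], [0.676, 0.159, 0.061]] [[0.679, -0.159, 0.017], [0.691, 0.166, 0.017]] bottle foot scene [[ 0.457 -0.007  0.   ]]
```

```bash
cat > plan.py <<'E'
# plan.py x y z yaw tilt_axis_deg tilt n : grasp-point target (m), yaw of tool y (deg, tool down), tilt about the tool y (deg); prints rows
import sys; from h import *
from scipy.spatial.transform import Rotation as R
def tool(yaw,tilt=0):
    a=np.radians(yaw); y=np.array([np.cos(a),np.sin(a),0]); z=np.array([0,0,-1.])
    return R.from_matrix(np.c_[np.cross(y,z),y,z])*R.from_euler('y',tilt,degrees=True)
def cur():
    s=robot.state(); q=s["eef_rot"]; r=R.from_quat([q[1],q[2],q[3],q[0]]); return s,r,s["eef_pos"]+r.apply([0,0,.159])
if __name__=="__main__":
    x,y,z,yaw,tilt=map(float,sys.argv[1:6]); n=int(sys.argv[6])
    s,r,g=cur(); open("log.txt","a").write(str(list(s["joint_pos"])+list(s["eef_pos"])+list(s["eef_rot"]))+"\n")
    Y=r.as_matrix()[:,1]
    print("t",round(s["time_s"],2),"grasp",g.round(4),"yaw",np.degrees(np.arctan2(Y[1],Y[0])).round(1),"zax",r.as_matrix()[:,2].round(3),"w",round(s["width"]*1000,1),"F",s["contact_force"].round(2),"j",s["joint_pos"].round(2))
    if n:
        rt=tool(yaw,tilt); rv=(r.inv()*rt).as_rotvec(); G=np.array([x,y,z]); off=np.array([0,0,.159])
        tr=[];pr,pp=r,s["eef_pos"]
        for k in range(1,n+1):
            rk=r*R.from_rotvec(rv*k/n); pk=g+(G-g)*k/n-rk.apply(off)
            tr.append((pr.inv().apply(pk-pp)*1000).round(0).astype(int).tolist()); pr,pp=rk,pk
        print(tr,"rot",np.degrees(rv/n).round(1))
E
python3 plan.py .624 -.307 .16 183.5 0 10; python3 plan.py .624 -.307 .14 183.5 0 0
```

```text
t 0.1 grasp [ 0.1966 -0.6453  0.2448] yaw 106.9 zax [-0.001  0.001 -1.   ] w 87.7 F [ 0.26  0.67 -0.12] j [-0.99  0.36  0.01 -0.   -1.22 -0.29]
[[-51, 20, 9], [-53, 13, 8], [-54, 6, 8], [-54, -1, 8], [-54, -9, 8], [-52, -16, 8], [-50, -23, 8], [-46, -29, 8], [-42, -35, 8], [-37, -40, 8]] rot [ 0.   0.  -7.7]
t 0.1 grasp [ 0.1966 -0.6453  0.2448] yaw 106.9 zax [-0.001  0.001 -1.   ] w 87.7 F [ 0.26  0.67 -0.12] j [-0.99  0.36  0.01 -0.   -1.22 -0.29]
```

```bash
python3 -m jog '{"claw":[87.6,87.6,87.6,87.6,87.6],"travel":[[-51,20,9],[-53,13,8],[-54,6,8],[-54,-1,8],[-54,-9,8]],"delta_rot":[[0,0,-7.7],[0,0,-7.7],[0,0,-7.7],[0,0,-7.7],[0,0,-7.7]]}'
python3 -m jog '{"claw":[87.6,87.6,87.6,87.6,87.6],"travel":[[-52,-16,8],[-50,-23,8],[-46,-29,8],[-42,-35,8],[-37,-40,8]],"delta_rot":[[0,0,-7.7],[0,0,-7.7],[0,0,-7.7],[0,0,-7.7],[0,0,-7.7]]}'
python3 plan.py .624 -.307 .045 183.5 0 3
```

```text
time_s: 0.72
eef_pos: [0.4109, -0.4746, 0.3632]
eef_rot: [-0.0, -0.467, 0.884, 0.0]
contact_force: [0.7, -1.8, -0.6]
width: 0.0876
grip_force: 0.0
time_s: 1.35
eef_pos: [0.6242, -0.3041, 0.323]
eef_rot: [0.0, 0.733, -0.681, -0.0]
contact_force: [0.1, -0.3, -0.1]
width: 0.0873
grip_force: 0.0
t 1.35 grasp [ 0.6241 -0.3041  0.164 ] yaw -175.8 zax [-0.001  0.    -1.   ] w 87.3 F [ 0.12 -0.27 -0.1 ] j [-0.17  0.44 -0.05 -0.   -1.08  0.25]
[[1, 0, 40], [1, 0, 40], [1, 0, 40]] rot [0.  0.  0.2]
```

```bash
python3 -m jog '{"claw":[87.6,87.6,87.6,87.6,87.6],"travel":[[3,0,35],[0,0,40],[0,0,43],[0,0,0],[0,0,0]],"delta_rot":[[0,0,0],[0,0,0],[0,0,0],[0,0,0],[0,0,0]]}'
python3 plan.py .624 -.307 .045 183.5 0 1
python3 -m jog '{"claw":[60,60,60,60,60],"travel":[[0,0,0],[0,0,0],[0,0,0],[0,0,0],[0,0,0]],"delta_rot":[[0,0,0],[0,0,0],[0,0,0],[0,0,0],[0,0,0]]}' 25
python3 plan.py .624 -.307 .045 183.5 0 1
```

```text
time_s: 1.98
eef_pos: [0.6239, -0.3087, 0.207]
eef_rot: [-0.0, 0.731, -0.682, 0.001]
contact_force: [-0.1, 0.7, 0.6]
width: 0.0877
grip_force: 0.0
t 1.98 grasp [ 0.6241 -0.3089  0.048 ] yaw -176.0 zax [ 0.001 -0.001 -1.   ] w 87.7 F [-0.07  0.66  0.56] j [-0.18  0.56 -0.16  0.   -0.86  0.25]
[[-2, 0, 3]] rot [-0.1 -0.   0.5]
time_s: 2.6
eef_pos: [0.6238, -0.3086, 0.2073]
eef_rot: [-0.001, 0.731, -0.682, 0.001]
contact_force: [-0.7, 0.2, 6.1]
width: 0.0699
grip_force: 25.0
t 2.6 grasp [ 0.6241 -0.3087  0.0483] yaw -176.0 zax [ 0.002 -0.001 -1.   ] w 69.9 F [-0.73  0.24  6.06] j [-0.18  0.56 -0.16  0.   -0.86  0.25]
[[-2, 0, 3]] rot [-0.1 -0.   0.5]
```

```bash
cat > heft.py <<'E'
from h import *
F=[]
for _ in range(8):
    robot.camera("top"); s=robot.state(); F.append(np.r_[s["contact_force"],s["moment"]])
F=np.array(F); print("mean",F.mean(0).round(2),"sd",F.std(0).round(2),"w",s["width"],"t",s["time_s"],"zp",s["eef_pos"].round(4))
E
python3 -m jog '{"claw":[60,60,60,60,60],"travel":[[0,0,-8],[0,0,-14],[0,0,-8],[0,0,0],[0,0,0]],"delta_rot":[[0,0,0],[0,0,0],[0,0,0],[0,0,0],[0,0,0]]}'
python3 heft.py
```

```text
time_s: 3.22
eef_pos: [0.623, -0.3084, 0.2354]
eef_rot: [0.0, 0.731, -0.682, -0.0]
contact_force: [-0.6, 0.0, -2.8]
width: 0.0698
grip_force: 25.0
mean [ 0.07  0.13 -2.56  0.02  0.13  0.02] sd [0.3  0.36 0.58 0.03 0.03 0.02] w 0.06952923257849813 t 3.625 zp [ 0.6232 -0.3084  0.2354]
```

```bash
python3 -m jog '{"claw":[60,60,60,60,87.6],"travel":[[0,0,10],[0,0,12],[0,0,6],[0,0,1],[0,0,0]],"delta_rot":[[0,0,0],[0,0,0],[0,0,0],[0,0,0],[0,0,0]]}'
python3 plan.py .4405 -.1265 .15 173.4 0 0
python3 -m jog '{"claw":[87.6,87.6,87.6,87.6,87.6],"travel":[[0,0,0],[0,0,-20],[0,0,-40],[0,0,-50],[0,0,0]],"delta_rot":[[0,0,0],[0,0,0],[0,0,0],[0,0,0],[0,0,0]]}'
python3 plan.py .4405 -.1265 .15 173.4 0 5
```

```text
time_s: 4.25
eef_pos: [0.6234, -0.3085, 0.2068]
eef_rot: [-0.0, 0.731, -0.682, 0.0]
contact_force: [-0.2, 0.6, 0.5]
width: 0.0755
grip_force: 0.0
t 4.25 grasp [ 0.6235 -0.3085  0.0478] yaw -176.0 zax [ 0. -0. -1.] w 75.5 F [-0.16  0.57  0.47] j [-0.18  0.56 -0.16  0.   -0.86  0.25]
time_s: 4.88
eef_pos: [0.6247, -0.309, 0.3237]
eef_rot: [-0.002, 0.731, -0.682, 0.005]
contact_force: [-0.1, -0.4, 0.3]
width: 0.0876
grip_force: 0.0
t 4.88 grasp [ 0.6262 -0.3096  0.1647] yaw -176.0 zax [ 0.01  -0.003 -1.   ] w 87.6 F [-0.11 -0.37  0.33] j [-0.18  0.44 -0.05  0.   -1.07  0.25]
[[-39, 34, 2], [-38, 36, 3], [-36, 37, 3], [-35, 38, 3], [-33, 40, 3]] rot [-0.1 -0.   2.1]
```

```bash
python3 -m jog '{"claw":[87.6,87.6,87.6,87.6,87.6],"travel":[[-39,35,2],[-38,36,3],[-36,37,3],[-35,38,3],[-33,40,3]],"delta_rot":[[0,0,2.1],[0,0,2.1],[0,0,2.1],[0,0,2.1],[0,0,2.1]]}'
python3 plan.py .4405 -.1265 .045 173.4 0 3
```

```text
time_s: 5.5
eef_pos: [0.4366, -0.1256, 0.3032]
eef_rot: [0.0, -0.665, 0.747, -0.0]
contact_force: [0.3, 1.0, 0.1]
width: 0.0881
grip_force: 0.0
t 5.5 grasp [ 0.4368 -0.1256  0.1442] yaw 173.4 zax [ 0.001  0.    -1.   ] w 88.1 F [0.27 0.97 0.09] j [ 0.16  0.09 -0.6   0.   -0.88 -0.27]
[[0, -1, 33], [0, -1, 33], [0, -1, 33]] rot [-0.  0. -0.]
```

```bash
python3 -m jog '{"claw":[87.6,87.6,87.6,87.6,87.6],"travel":[[1,-3,33],[0,0,33],[0,0,32],[0,0,0],[0,0,0]],"delta_rot":[[0,0,0],[0,0,0],[0,0,0],[0,0,0],[0,0,0]]}'
python3 plan.py .4405 -.1265 .045 173.4 0 1
python3 -m jog '{"claw":[60,60,60,60,60],"travel":[[0,0,0],[0,0,0],[0,0,0],[0,0,0],[0,0,0]],"delta_rot":[[0,0,0],[0,0,0],[0,0,0],[0,0,0],[0,0,0]]}' 25
python3 -m jog '{"claw":[60,60,60,60,60],"travel":[[0,0,-8],[0,0,-14],[0,0,-8],[0,0,0],[0,0,0]],"delta_rot":[[0,0,0],[0,0,0],[0,0,0],[0,0,0],[0,0,0]]}'
python3 heft.py
```

```text
time_s: 6.12
eef_pos: [0.4412, -0.1278, 0.2058]
eef_rot: [0.0, -0.666, 0.746, -0.0]
contact_force: [-0.8, -0.6, 1.0]
width: 0.0876
grip_force: 0.0
t 6.12 grasp [ 0.4414 -0.1278  0.0468] yaw 173.5 zax [ 0.001 -0.    -1.   ] w 87.6 F [-0.75 -0.56  0.99] j [ 0.15  0.25 -0.7   0.   -0.62 -0.26]
[[-1, 1, 2]] rot [-0.1 -0.   0.1]
time_s: 6.75
eef_pos: [0.4408, -0.1277, 0.2055]
eef_rot: [0.0, -0.666, 0.746, -0.0]
contact_force: [-2.1, 1.7, 7.5]
width: 0.0698
grip_force: 25.0
time_s: 7.38
eef_pos: [0.4404, -0.1278, 0.2344]
eef_rot: [-0.0, -0.665, 0.746, 0.0]
contact_force: [0.8, 0.7, -2.2]
width: 0.07
grip_force: 25.0
mean [ 0.03 -0.01 -2.37  0.02  0.09 -0.02] sd [0.62 0.48 0.74 0.03 0.02 0.04] w 0.07010301974064488 t 7.775 zp [ 0.4406 -0.1278  0.2345]
```

```bash
python3 -m jog '{"claw":[60,60,60,60,87.6],"travel":[[0,0,10],[0,0,12],[0,0,6],[0,0,1],[0,0,0]],"delta_rot":[[0,0,0],[0,0,0],[0,0,0],[0,0,0],[0,0,0]]}'
python3 -m jog '{"claw":[87.6,87.6,87.6,87.6,87.6],"travel":[[0,0,0],[0,0,-20],[0,0,-45],[0,0,-50],[0,0,0]],"delta_rot":[[0,0,0],[0,0,0],[0,0,0],[0,0,0],[0,0,0]]}'
python3 plan.py .621 .292 .15 199.2 0 8
```

```text
time_s: 8.4
eef_pos: [0.4408, -0.1278, 0.2055]
eef_rot: [-0.0, -0.666, 0.746, -0.0]
contact_force: [-0.3, 0.8, 1.0]
width: 0.075
grip_force: 0.0
time_s: 9.02
eef_pos: [0.442, -0.1277, 0.3247]
eef_rot: [0.003, -0.666, 0.746, -0.003]
contact_force: [0.0, -0.4, -0.9]
width: 0.0876
grip_force: 0.0
t 9.03 grasp [ 0.4433 -0.1277  0.1657] yaw 173.5 zax [ 0.008  0.    -1.   ] w 87.6 F [ 0.05 -0.41 -0.88] j [ 0.15  0.07 -0.56  0.   -0.93 -0.26]
[[-55, -16, 2], [-54, -19, 2], [-52, -22, 2], [-51, -25, 2], [-50, -28, 2], [-48, -31, 2], [-46, -33, 2], [-44, -36, 2]] rot [-0.1 -0.  -3.2]
```

```bash
python3 -m jog '{"claw":[87.6,87.6,87.6,87.6,87.6],"travel":[[-55,-16,2],[-54,-19,2],[-52,-22,2],[-51,-25,2],[-50,-28,2]],"delta_rot":[[0,0,-3.2],[0,0,-3.2],[0,0,-3.2],[0,0,-3.2],[0,0,-3.2]]}'
python3 -m jog '{"claw":[87.6,87.6,87.6,87.6,87.6],"travel":[[-48,-31,2],[-46,-33,2],[-44,-36,2],[0,0,0],[0,0,0]],"delta_rot":[[0,0,-3.2],[0,0,-3.2],[0,0,-3.2],[0,0,0],[0,0,0]]}'
python3 plan.py .621 .292 .045 199.2 0 3
```

```text
time_s: 9.65
eef_pos: [0.552, 0.1366, 0.31]
eef_rot: [0.0, 0.764, -0.646, -0.0]
contact_force: [1.3, -0.9, 0.4]
width: 0.0875
grip_force: 0.0
time_s: 10.28
eef_pos: [0.6188, 0.2915, 0.3032]
eef_rot: [0.001, 0.814, -0.58, -0.0]
contact_force: [-0.7, -0.3, -0.0]
width: 0.0879
grip_force: 0.0
t 10.28 grasp [0.6185 0.2913 0.1442] yaw -161.0 zax [-0.002 -0.001 -1.   ] w 87.9 F [-0.71 -0.34 -0.01] j [ 0.72  0.45 -0.09 -0.   -1.03 -0.39]
[[0, -1, 33], [0, -1, 33], [0, -1, 33]] rot [ 0.  -0.  -0.1]
```

```bash
python3 -m jog '{"claw":[87.6,87.6,87.6,87.6,87.6],"travel":[[0,-2,33],[0,0,33],[0,0,32],[0,0,0],[0,0,0]],"delta_rot":[[0,0,0],[0,0,0],[0,0,0],[0,0,0],[0,0,0]]}'
python3 plan.py .621 .292 .045 199.2 0 1
python3 -m jog '{"claw":[60,60,60,60,60],"travel":[[0,0,0],[0,0,0],[0,0,0],[0,0,0],[0,0,0]],"delta_rot":[[0,0,0],[0,0,0],[0,0,0],[0,0,0],[0,0,0]]}' 25
python3 -m jog '{"claw":[60,60,60,60,60],"travel":[[0,0,-8],[0,0,-14],[0,0,-8],[0,0,0],[0,0,0]],"delta_rot":[[0,0,0],[0,0,0],[0,0,0],[0,0,0],[0,0,0]]}'
python3 heft.py; python3 plan.py .621 .292 .045 199.2 0 1
```

```text
time_s: 10.9
eef_pos: [0.6215, 0.2918, 0.2081]
eef_rot: [-0.001, 0.814, -0.581, 0.0]
contact_force: [-0.1, -0.8, 0.5]
width: 0.0879
grip_force: 0.0
t 10.9 grasp [0.6217 0.2919 0.0491] yaw -161.0 zax [ 0.001  0.001 -1.   ] w 87.9 F [-0.1  -0.76  0.52] j [ 0.72  0.54 -0.18  0.   -0.85 -0.39]
[[0, 0, 4]] rot [-0.1  0.  -0.2]
time_s: 11.52
eef_pos: [0.6211, 0.2923, 0.2078]
eef_rot: [-0.0, 0.814, -0.58, 0.0]
contact_force: [-2.5, 0.3, 6.2]
width: 0.0702
grip_force: 25.0
time_s: 12.15
eef_pos: [0.6209, 0.292, 0.2364]
eef_rot: [0.0, 0.814, -0.58, -0.0]
contact_force: [0.2, 0.1, -5.0]
width: 0.0698
grip_force: 25.0
mean [-0.15 -0.03 -4.08  0.01  0.13 -0.01] sd [0.62 0.48 0.68 0.04 0.03 0.04] w 0.0699794055976593 t 12.55 zp [0.621  0.2921 0.2364]
t 12.55 grasp [0.621  0.2921 0.0774] yaw -161.0 zax [-0. -0. -1.] w 70.0 F [ 0.64 -0.12 -5.19] j [ 0.72  0.51 -0.15 -0.   -0.9  -0.39]
[[0, 0, 32]] rot [ 0.  -0.  -0.2]
```

Third box (top pixel (195,150)) pulls 4.1 N against 2.6 and 2.4 N for the others, so it is the heavy one. I'll set it down and take its lid by the bar.

```bash
python3 -m jog '{"claw":[60,60,60,60,87.6],"travel":[[0,0,10],[0,0,12],[0,0,6],[0,0,1],[0,0,0]],"delta_rot":[[0,0,0],[0,0,0],[0,0,0],[0,0,0],[0,0,0]]}'
python3 -m jog '{"claw":[87.6,87.6,87.6,40,30],"travel":[[0,0,0],[0,0,-20],[0,0,-35],[0,0,-5],[0,0,0]],"delta_rot":[[0,0,0],[0,0,0],[0,0,0],[0,0,0],[0,0,0]]}'
python3 -m jog '{"claw":[30,30,30,30,30],"travel":[[0,0,0],[0,0,0],[0,0,10],[0,0,8],[0,0,0]],"delta_rot":[[0,0,0],[0,0,0],[0,0,0],[0,0,0],[0,0,0]]}'
python3 plan.py .621 .292 .087 199.2 0 1
```

```text
time_s: 13.18
eef_pos: [0.6213, 0.2923, 0.2079]
eef_rot: [-0.0, 0.814, -0.58, 0.0]
contact_force: [-0.6, 1.1, -0.4]
width: 0.0753
grip_force: 0.0
time_s: 13.8
eef_pos: [0.6211, 0.2922, 0.2681]
eef_rot: [-0.001, 0.814, -0.58, 0.0]
contact_force: [0.1, 0.4, -0.7]
width: 0.073
grip_force: 0.0
time_s: 14.42
eef_pos: [0.6207, 0.2919, 0.2482]
eef_rot: [0.001, 0.814, -0.58, -0.0]
contact_force: [-1.1, -0.4, -0.1]
width: 0.0306
grip_force: 0.0
t 14.43 grasp [0.6204 0.2917 0.0892] yaw -161.0 zax [-0.002 -0.001 -1.   ] w 30.6 F [-1.14 -0.39 -0.05] j [ 0.72  0.5  -0.14 -0.   -0.93 -0.39]
[[0, 0, 2]] rot [ 0.1 -0.  -0.2]
```

```bash
python3 -m jog '{"claw":[5,5,5,5,5],"travel":[[0,0,1],[0,0,0],[0,0,0],[0,0,0],[0,0,0]],"delta_rot":[[0,0,0],[0,0,0],[0,0,0],[0,0,0],[0,0,0]]}' 20
python3 -m jog '{"claw":[5,5,5,5,5],"travel":[[0,0,-8],[0,0,-20],[0,0,-30],[0,0,-15],[0,0,0]],"delta_rot":[[0,0,0],[0,0,0],[0,0,0],[0,0,0],[0,0,0]]}'
python3 plan.py .45 .297 .14 183 0 4
```

```text
time_s: 15.05
eef_pos: [0.6211, 0.2922, 0.2489]
eef_rot: [-0.0, 0.814, -0.58, 0.0]
contact_force: [0.0, 0.3, 1.3]
width: 0.0111
grip_force: 20.0
time_s: 15.68
eef_pos: [0.6212, 0.2923, 0.323]
eef_rot: [-0.001, 0.814, -0.58, 0.0]
contact_force: [-0.1, 0.7, -0.8]
width: 0.0106
grip_force: 20.0
t 15.68 grasp [0.6215 0.2926 0.164 ] yaw -161.0 zax [ 0.002  0.002 -1.   ] w 10.6 F [-0.15  0.68 -0.84] j [ 0.72  0.43 -0.07  0.   -1.07 -0.39]
[[-15, 40, 6], [-12, 41, 6], [-9, 42, 6], [-6, 42, 6]] rot [-0.  0.  4.]
```

```bash
python3 -m jog '{"claw":[5,5,5,5,5],"travel":[[-15,40,6],[-12,41,6],[-9,42,6],[-6,42,6],[0,0,0]],"delta_rot":[[0,0,4],[0,0,4],[0,0,4],[0,0,4],[0,0,0]]}'
python3 plan.py .45 .297 .035 183 0 3
```

```text
time_s: 16.3
eef_pos: [0.4476, 0.295, 0.2964]
eef_rot: [0.001, 0.726, -0.688, -0.0]
contact_force: [1.0, -0.2, -0.8]
width: 0.0105
grip_force: 20.0
t 16.3 grasp [0.4472 0.2947 0.1374] yaw -176.9 zax [-0.002 -0.002 -1.   ] w 10.5 F [ 0.98 -0.17 -0.79] j [ 0.95  0.23 -0.44 -0.   -0.9  -0.89]
[[-1, -1, 34], [-1, -1, 34], [-1, -1, 34]] rot [ 0. -0.  0.]
```

```bash
python3 -m jog '{"claw":[5,5,5,5,5],"travel":[[-3,-2,40],[0,0,42],[0,0,15],[0,0,5],[0,0,0]],"delta_rot":[[0,0,0],[0,0,0],[0,0,0],[0,0,0],[0,0,0]]}'
python3 plan.py .45 .297 .035 183 0 1
```

```text
time_s: 16.92
eef_pos: [0.4526, 0.2992, 0.1962]
eef_rot: [-0.0, 0.726, -0.688, 0.0]
contact_force: [0.7, 1.1, -0.1]
width: 0.011
grip_force: 20.0
t 16.93 grasp [0.4527 0.2993 0.0372] yaw -176.9 zax [ 0.001  0.    -1.   ] w 11.0 F [ 0.65  1.14 -0.09] j [ 0.95  0.37 -0.53  0.   -0.67 -0.89]
[[2, 3, 2]] rot [-0.   0.   0.1]
```

```bash
python3 -m jog '{"claw":[5,5,30,40,40],"travel":[[0,0,2],[0,0,0],[0,0,0],[0,0,0],[0,0,-20]],"delta_rot":[[0,0,0],[0,0,0],[0,0,0],[0,0,0],[0,0,0]]}'
python3 plan.py .621 .292 .15 109.2 0 8
cat > kin.py <<'E'
from h import *; import ast
from scipy.optimize import least_squares
from scipy.spatial.transform import Rotation as R
D=np.array([ast.literal_eval(l) for l in open("log.txt")])
def fk(q,p,full=False):
    h,a1,d,L2,e,L3,d6=p[:7]
    z=lambda a:R.from_rotvec([0,0,a]); y=lambda a:R.from_rotvec([0,a,0]); x=lambda a:R.from_rotvec([a,0,0])
    r1=z(q[0]); r2=r1*y(q[1]); r3=r2*y(-q[2]); r4=r3*x(q[3]); r5=r4*y(-q[4])
    el=r1.apply([a1,d,h])+r2.apply([0,0,L2]); w=el+r3.apply([L3,0,e]); t=w+r5.apply([d6,0,0])
    return (el,w,t,r5) if full else t
if __name__=="__main__":
    f=lambda p:np.concatenate([fk(r[:6],p)-r[6:9] for r in D]+[[.02*(p[6]-.12)]])
    s=least_squares(f,[.3,0,-.19,.4,0,.45,.12]); print(s.x.round(4),np.abs(s.fun).max()); np.save("kin.npy",s.x)
E
python3 kin.py
```

```text
time_s: 17.55
eef_pos: [0.4517, 0.2984, 0.2128]
eef_rot: [0.001, 0.726, -0.688, 0.0]
contact_force: [0.4, 1.3, -0.5]
width: 0.0351
grip_force: 0.0
t 17.55 grasp [0.4514 0.2981 0.0538] yaw -177.0 zax [-0.002 -0.002 -1.   ] w 35.1 F [ 0.37  1.27 -0.5 ] j [ 0.95  0.35 -0.51 -0.   -0.71 -0.89]
[[2, -21, -12], [-1, -21, -12], [-5, -21, -12], [-8, -20, -12], [-11, -18, -12], [-14, -16, -12], [-16, -14, -12], [-18, -11, -12]] rot [ 0.  -0.   9.2]Traceback (most recent call last):
  File "kin.py", line 4, in <module>
    D=np.array([ast.literal_eval(l) for l in open("log.txt")])
                ~~~~~~~~~~~~~~~~^^^
    return _convert(node_or_string)
    return list(map(_convert, node.elts))
    return _convert_signed_num(node)
    return _convert_num(node)
    _raise_malformed_node(node)
    ~~~~~~~~~~~~~~~~~~~~~^^^^^^
    raise ValueError(msg + f': {node!r}')
ValueError: malformed node or string on line 1: <ast.Call object at 0x7fd866bd3f90>
```

```bash
sed -i 's/ast.literal_eval(l)/eval(l,{"np":np})/' kin.py; python3 kin.py
```

```text
[ 1.492e-01  2.000e-04 -1.918e-01  6.014e-01 -0.000e+00  4.636e-01
  1.501e-01] 0.0006019560945519697
```

```bash
cat > ik.py <<'E'
from kin import *
P=np.load("kin.npy"); h,a1,d,L2,e,L3,d6=P
lo=np.array([-3.07,-1.43,-1.02,-3.03,-3.05,-3.03]);hi=np.array([3.07,2.12,1.25,1.67,0,3.03])
def ik(G,t):
    W=G-(.159+d6)*t; r=np.hypot(W[0],W[1])
    if r<.25: return None
    j1=np.arctan2(W[1],W[0])-np.arcsin(d/r); rho=np.sqrt(r*r-d*d); zz=W[2]-h
    c=np.hypot(rho,zz); k=(L2**2+c*c-L3**2)/(2*L2*c)
    if abs(k)>1: return None
    j2=np.arctan2(rho,zz)-np.arccos(k)
    f=np.array([rho-L2*np.sin(j2),zz-L2*np.cos(j2)]); j3=j2-np.arctan2(-f[1],f[0])
    r3=R.from_rotvec([0,0,j1])*R.from_rotvec([0,j2-j3,0]); v=r3.inv().apply(t)
    # v = Rx(j4) Ry(-j5) ex = (cos5, ., -sin(-j5)..)
    j5=-np.arccos(np.clip(v[0],-1,1)); j4=np.arctan2(v[1],-v[2])
    return np.array([j1,j2,j3,j4,j5]),W
def tdir(tilt,az): # tilt from down towards azimuth az
    a,b=np.radians(tilt),np.radians(az); return np.array([np.sin(a)*np.cos(b),np.sin(a)*np.sin(b),-np.cos(a)])
E
python3 - <<'E'
from ik import *
q=D[-1]; 
for tilt,z in((120,.25),):
  for az in range(-180,180,15):
    out=[]
    o=ik(np.array([.66,.023,z]),tdir(tilt,az))
    if o is None: print(az,"none"); continue
    el,w,tt,_=fk(np.r_[o[0],0],P,True)
    ok=all((o[0]>lo[:5])&(o[0]<hi[:5]))
    print(az,ok,o[0].round(2),"W",o[1].round(3),"el",el.round(2),"chk",np.linalg.norm(tt-(np.array([.66,.023,z])-.159*tdir(tilt,az))).round(4))
E
```

```text
-180 True [ 0.23  1.16  0.47  0.92 -2.89] W [0.928 0.023 0.095] el [ 0.58 -0.06  0.39] chk 0.0002
-165 True [ 0.31  1.15  0.45  0.23 -2.96] W [0.919 0.092 0.095] el [ 0.58 -0.02  0.39] chk 0.0002
-150 True [ 0.39  1.13  0.39 -0.51 -2.9 ] W [0.892 0.157 0.095] el [0.58 0.03 0.41] chk 0.0002
-135 True [ 0.47  1.09  0.28 -0.84 -2.77] W [0.849 0.212 0.095] el [0.56 0.07 0.43] chk 0.0002
-120 True [ 0.54  1.04  0.15 -1.   -2.62] W [0.794 0.255 0.095] el [0.54 0.1  0.45] chk 0.0002
-105 True [ 0.62  0.99  0.   -1.1  -2.47] W [0.729 0.282 0.095] el [0.52 0.13 0.48] chk 0.0002
-90 True [ 0.68  0.93 -0.16 -1.2  -2.34] W [0.66  0.291 0.095] el [0.5  0.16 0.51] chk 0.0002
-75 True [ 0.74  0.88 -0.33 -1.31 -2.22] W [0.591 0.282 0.095] el [0.47 0.17 0.53] chk 0.0002
-60 True [ 0.79  0.85 -0.5  -1.44 -2.14] W [0.526 0.255 0.095] el [0.45 0.18 0.55] chk 0.0002
-45 True [ 0.8   0.82 -0.66 -1.6  -2.09] W [0.471 0.212 0.095] el [0.44 0.19 0.56] chk 0.0002
-30 True [ 0.79  0.82 -0.81 -1.8  -2.11] W [0.428 0.157 0.095] el [0.45 0.18 0.56] chk 0.0002
-15 True [ 0.71  0.84 -0.91 -2.07 -2.19] W [0.401 0.09
[... 530 characters left out ...]

75 False [-0.07  0.87 -0.38  1.92 -2.01] W [ 0.591 -0.236  0.095] el [ 0.45 -0.22  0.54] chk 0.0002
90 False [-0.08  0.92 -0.21  1.75 -2.07] W [ 0.66  -0.245  0.095] el [ 0.46 -0.23  0.51] chk 0.0002
105 True [-0.06  0.97 -0.04  1.61 -2.18] W [ 0.729 -0.236  0.095] el [ 0.48 -0.22  0.49] chk 0.0002
120 True [-0.02  1.02  0.11  1.51 -2.31] W [ 0.794 -0.209  0.095] el [ 0.51 -0.2   0.46] chk 0.0002
135 True [ 0.03  1.07  0.25  1.42 -2.45] W [ 0.849 -0.166  0.095] el [ 0.53 -0.18  0.44] chk 0.0002
150 True [ 0.09  1.12  0.36  1.33 -2.6 ] W [ 0.892 -0.111  0.095] el [ 0.56 -0.14  0.41] chk 0.0002
165 True [ 0.16  1.15  0.44  1.21 -2.75] W [ 0.919 -0.046  0.095] el [ 0.57 -0.1   0.4 ] chk 0.0002
```

```bash
cat >> ik.py <<'E'
def j6of(q5,ty):
    r5=fk(np.r_[q5,0],P,True)[3]; t=r5.apply([1,0,0]); a=-r5.apply([0,0,1]); return -np.arctan2(np.cross(a,ty)@t,a@ty)
E
python3 - <<'E'
from ik import *
r=D[-1]; Rr=R.from_quat([r[10],r[11],r[12],r[9]]); print("chk j6",r[5].round(3),j6of(r[:5],Rr.apply([0,1,0])).round(3))
for nm,G,yaw in(("cup",(.621,.292,.05),109.2),("mat",(.448,.126,.05),60)):
    o=ik(np.array(G),tdir(0,0)); a=np.radians(yaw); print(nm,o[0].round(2),[j6of(o[0],s*np.array([np.cos(a),np.sin(a),0])).round(2) for s in(1,-1)])
for az in(-30,-45,-60):
  for tilt,z in((0,.25),(15,.25),(30,.25),(45,.25),(60,.25),(75,.25),(90,.25),(105,.25),(115,.25),(125,.265)):
    b=np.radians(az); G=np.array([.66+.025*np.cos(b),.023+.025*np.sin(b),z]); o=ik(G,tdir(tilt,az)); ty=np.array([-np.sin(b),np.cos(b),0])
    if o: print(az,tilt,o[0].round(2),"j6 (yaw az+90,az-90)",j6of(o[0],ty).round(2),j6of(o[0],-ty).round(2),"W",o[1].round(2))
E
```

```text
chk j6 -0.893 -0.893
cup [ 0.72  0.54 -0.18  0.   -0.85] [np.float64(-1.96), np.float64(1.18)]
mat [ 0.7   0.25 -0.68  0.   -0.64] [np.float64(-2.79), np.float64(0.35)]
-30 0 [ 0.3   0.37  0.03  0.   -1.24] j6 (yaw az+90,az-90) -2.4 0.75 W [0.68 0.01 0.56]
-30 15 [ 0.4   0.26 -0.14 -0.24 -1.02] j6 (yaw az+90,az-90) -2.61 0.53 W [0.61 0.05 0.55]
-30 30 [ 0.51  0.19 -0.31 -0.59 -0.88] j6 (yaw az+90,az-90) -2.95 0.19 W [0.55 0.09 0.52]
-30 45 [ 0.63  0.16 -0.47 -1.02 -0.86] j6 (yaw az+90,az-90) 2.89 -0.25 W [0.49 0.12 0.47]
-30 60 [ 0.73  0.19 -0.62 -1.39 -0.99] j6 (yaw az+90,az-90) 2.47 -0.67 W [0.45 0.14 0.4 ]
-30 75 [ 0.8   0.28 -0.74 -1.64 -1.22] j6 (yaw az+90,az-90) 2.14 -1.01 W [0.42 0.16 0.33]
-30 90 [ 0.82  0.45 -0.81 -1.78 -1.5 ] j6 (yaw az+90,az-90) 1.87 -1.27 W [0.41 0.17 0.25]
-30 105 [ 0.8   0.64 -0.82 -1.85 -1.8 ] j6 (yaw az+90,az-90) 1.68 -1.46 W [0.42 0.16 0.17]
-30 115 [ 0.76  0.77 -0.79 -1.87 -2.  ] j6 (yaw az+90,az-90) 1.58 -1.56 W [0.44 0.15 0.12]
-30 125 [ 0.7   0.84 -0.74 -1.91 -2.19] j6 (yaw az+90,az-90) 1.56 -1.58 W [0.46 0.14 0.09]
-45 0 [ 0.29  0.36  0.03  0.  
[... 1070 characters left out ...]
0.19 -0.57 -1.18] j6 (yaw az+90,az-90) 2.88 -0.26 W [0.6  0.14 0.52]
-60 45 [ 0.65  0.3  -0.29 -0.83 -1.25] j6 (yaw az+90,az-90) 2.63 -0.51 W [0.56 0.19 0.47]
-60 60 [ 0.74  0.35 -0.37 -1.04 -1.38] j6 (yaw az+90,az-90) 2.41 -0.73 W [0.54 0.23 0.4 ]
-60 75 [ 0.8   0.45 -0.44 -1.2  -1.53] j6 (yaw az+90,az-90) 2.22 -0.92 W [0.52 0.26 0.33]
-60 90 [ 0.81  0.57 -0.49 -1.32 -1.71] j6 (yaw az+90,az-90) 2.06 -1.08 W [0.52 0.27 0.25]
-60 105 [ 0.8   0.71 -0.51 -1.41 -1.91] j6 (yaw az+90,az-90) 1.93 -1.21 W [0.52 0.26 0.17]
-60 115 [ 0.76  0.8  -0.5  -1.46 -2.05] j6 (yaw az+90,az-90) 1.86 -1.28 W [0.53 0.24 0.12]
-60 125 [ 0.72  0.86 -0.49 -1.53 -2.21] j6 (yaw az+90,az-90) 1.84 -1.3 W [0.55 0.22 0.09]
```

Run:
```python
from h import *
for n in("scene","top"):
    c=robot.camera(n); np.savez(f"{n}1.npz",**c)
a=load("top1")["color"][80:230,90:290]; b=load("scene1")["color"][230:350,400:560]
cv2.imwrite("pics/open1.png",np.hstack([cv2.resize(a,(400,300),interpolation=2),cv2.resize(b,(400,300),interpolation=2)])[:,:,::-1])
```

```text
(no output)
```

View pics/open1.png

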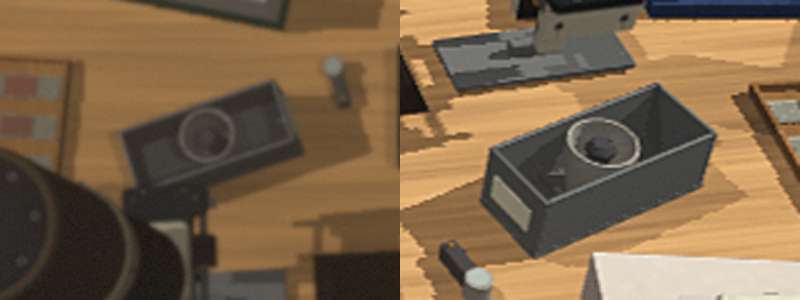

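```bash
python3 plan.py .621 .292 .12 -70.8 0 10
```

```text
t 17.65 grasp [0.453  0.2999 0.0564] yaw -176.9 zax [ 0.002  0.002 -1.   ] w 38.7 F [ 0.66 -0.03  0.09] j [ 0.95  0.34 -0.51  0.   -0.71 -0.89]
[[2, -17, -6], [5, -16, -6], [8, -15, -6], [10, -13, -6], [13, -11, -6], [14, -9, -6], [16, -6, -6], [17, -3, -6], [17, 0, -6], [17, 3, -6]] rot [ -0.   -0.  -10.6]
```

Picture: the box at top pixel (193,147) stands open, cup in its middle with dark lumps inside; the lid lies flat on the desk. Cup mouth centre: top (193.5,147), scene (481.6,287.6).

```bash
python3 -c "
from h import *
print(cast(load('top1'),(193.5,147),.059).round(4),cast(load('scene1'),(481.6,287.6),.059).round(4))"
python3 -m jog '{"claw":[40,60,80,80,80],"travel":[[0,0,-20],[5,-16,-35],[8,-15,-40],[10,-13,-10],[13,-11,0]],"delta_rot":[[0,0,-10.6],[0,0,-10.6],[0,0,-10.6],[0,0,-10.6],[0,0,-10.6]]}'
python3 plan.py .621 .292 .12 -70.8 0 5
```

```text
[[0.6207 0.2908 0.059 ]] [[0.6245 0.2921 0.059 ]]
time_s: 18.27
eef_pos: [0.5198, 0.2948, 0.3198]
eef_rot: [-0.001, 0.957, -0.289, 0.001]
contact_force: [0.2, -0.3, -0.5]
width: 0.0744
grip_force: 0.0
t 18.27 grasp [0.52   0.2951 0.1608] yaw -123.6 zax [ 0.002  0.002 -1.   ] w 74.4 F [ 0.17 -0.34 -0.54] j [ 0.84  0.3  -0.28 -0.   -0.99  0.14]
[[17, -11, 8], [19, -7, 8], [20, -4, 8], [20, 0, 8], [20, 4, 8]] rot [ -0.   -0.  -10.6]
```

```bash
python3 -m jog '{"claw":[80,80,80,80,80],"travel":[[17,-11,4],[19,-7,4],[20,-4,4],[20,0,4],[20,4,4]],"delta_rot":[[0,0,-10.6],[0,0,-10.6],[0,0,-10.6],[0,0,-10.6],[0,0,-10.6]]}'
python3 -m jog '{"claw":[80,80,80,80,80],"travel":[[0,0,0],[0,0,0],[0,0,0],[0,0,0],[0,0,0]],"delta_rot":[[0,0,0],[0,0,0],[0,0,0],[0,0,0],[0,0,0]]}'
python3 plan.py .622 .292 .048 -70.8 0 3
```

```text
time_s: 18.9
eef_pos: [0.6209, 0.2908, 0.2978]
eef_rot: [0.0, 0.986, 0.168, -0.0]
contact_force: [0.1, -0.4, 0.3]
width: 0.08
grip_force: 0.0
time_s: 19.52
eef_pos: [0.6201, 0.291, 0.299]
eef_rot: [-0.0, 0.986, 0.165, 0.0]
contact_force: [0.3, 0.1, 0.4]
width: 0.08
grip_force: 0.0
t 19.52 grasp [0.6201 0.2911 0.14  ] yaw -71.0 zax [ 0.  0. -1.] w 80.0 F [0.35 0.1  0.44] j [ 0.72  0.45 -0.1  -0.   -1.02  1.18]
[[1, 0, 31], [1, 0, 31], [1, 0, 31]] rot [-0.  -0.  -0.1]
```

```bash
python3 -m jog '{"claw":[80,80,80,80,80],"travel":[[2,0,30],[0,0,35],[0,0,21],[0,0,0],[0,0,0]],"delta_rot":[[0,0,0],[0,0,0],[0,0,0],[0,0,0],[0,0,0]]}'
python3 plan.py .622 .292 .054 -70.8 0 1
python3 -m jog '{"claw":[45,45,45,45,45],"travel":[[0,0,0],[0,0,0],[0,0,0],[0,0,0],[0,0,0]],"delta_rot":[[0,0,0],[0,0,0],[0,0,0],[0,0,0],[0,0,0]]}' 25
python3 -m jog '{"claw":[45,45,45,45,45],"travel":[[0,0,-10],[0,0,-25],[0,0,-45],[0,0,-50],[0,0,-40]],"delta_rot":[[0,0,0],[0,0,0],[0,0,0],[0,0,0],[0,0,0]]}'
python3 plan.py .678 .005 .25 -135 0 8; python3 heft.py
```

```text
time_s: 20.15
eef_pos: [0.6226, 0.2919, 0.2137]
eef_rot: [-0.0, 0.986, 0.166, 0.001]
contact_force: [0.9, 0.2, 0.7]
width: 0.08
grip_force: 0.0
t 20.15 grasp [0.6228 0.2919 0.0547] yaw -70.9 zax [ 0.001  0.001 -1.   ] w 80.0 F [0.89 0.2  0.73] j [ 0.72  0.54 -0.17  0.   -0.86  1.18]
[[-1, 0, 1]] rot [-0.  -0.1 -0.1]
time_s: 20.78
eef_pos: [0.6223, 0.2917, 0.2132]
eef_rot: [-0.0, 0.986, 0.166, 0.0]
contact_force: [-1.4, 0.1, 5.4]
width: 0.0558
grip_force: 25.0
time_s: 21.4
eef_pos: [0.6222, 0.2913, 0.3849]
eef_rot: [-0.0, 0.986, 0.165, 0.0]
contact_force: [0.6, 0.7, -2.4]
width: 0.0558
grip_force: 25.0
t 21.4 grasp [0.6223 0.2914 0.2259] yaw -71.0 zax [ 0.001  0.001 -1.   ] w 55.8 F [ 0.59  0.75 -2.44] j [ 0.72  0.39  0.01  0.   -1.19  1.18]
[[-5, 36, -3], [0, 36, -3], [5, 36, -3], [10, 35, -3], [15, 33, -3], [19, 31, -3], [23, 28, -3], [27, 24, -3]] rot [-0. -0.  8.]
mean [ 0.49  0.24 -1.32 -0.1   0.07  0.01] sd [0.9  0.54 2.19 0.08 0.17 0.02] w 0.05565091234201662 t 21.8 zp [0.622  0.2913 0.3809]
```

```bash
python3 -m jog '{"claw":[45,45,45,45,45],"travel":[[-5,36,-3],[0,36,-3],[5,36,-3],[10,35,-3],[15,33,-3]],"delta_rot":[[0,0,8],[0,0,8],[0,0,8],[0,0,8],[0,0,8]]}' 30
python3 -m jog '{"claw":[45,45,45,45,45],"travel":[[19,31,-3],[23,28,-3],[27,24,-3],[0,0,0],[0,0,0]],"delta_rot":[[0,0,8],[0,0,8],[0,0,8],[0,0,0],[0,0,0]]}'
python3 plan.py .678 .005 .25 -135 115 12
```

```text
time_s: 22.42
eef_pos: [0.6573, 0.1125, 0.3965]
eef_rot: [0.001, 0.983, -0.184, -0.001]
contact_force: [0.3, -0.4, -2.8]
width: 0.0558
grip_force: 30.0
time_s: 23.05
eef_pos: [0.6775, 0.0068, 0.4056]
eef_rot: [0.0, 0.924, -0.382, -0.001]
contact_force: [0.0, 1.2, -1.9]
width: 0.0557
grip_force: 30.0
t 23.05 grasp [0.6773 0.0068 0.2466] yaw -134.9 zax [-0.002 -0.    -1.   ] w 55.7 F [ 0.02  1.21 -1.85] j [ 0.3   0.36  0.02 -0.   -1.23  0.49]
[[-26, 0, 2], [-26, 0, 2], [-26, 0, 2], [-26, 0, 2], [-26, 0, 2], [-26, 0, 2], [-26, 0, 2], [-26, 0, 2], [-26, 0, 2], [-26, 0, 2], [-26, 0, 2], [-26, 0, 2]] rot [-0.   9.6  0. ]
```

```bash
python3 -m jog '{"claw":[45,45,45,45,45],"travel":[[-26,0,2],[-26,0,2],[-26,0,2],[-26,0,2],[-26,0,2]],"delta_rot":[[0,9.6,0],[0,9.6,0],[0,9.6,0],[0,9.6,0],[0,9.6,0]]}'
python3 plan.py .678 .005 .25 -135 85 5; python3 kin.py
```

```text
time_s: 23.68
eef_pos: [0.6031, 0.0808, 0.3659]
eef_rot: [0.149, 0.855, -0.356, 0.347]
contact_force: [1.1, -1.8, -0.5]
width: 0.0558
grip_force: 30.0
t 23.68 grasp [0.6805 0.0011 0.2522] yaw -135.4 zax [ 0.487 -0.501 -0.715] w 55.8 F [ 1.07 -1.82 -0.52] j [ 0.46  0.2  -0.76  1.24 -0.78 -0.69]
[[-23, 0, 1], [-23, 0, 1], [-23, 0, 1], [-23, 0, 1], [-23, 0, 1]] rot [0.1 8.1 0. ]
[ 0.1086  0.0763 -0.1954  0.567   0.0113  0.3834  0.129 ] 0.1558970898450709
```

Run:
```python
from kin import *
rv=R.from_rotvec
# tool frame at j6: from r5: tool z = r5 x ; tool y = rot(t,-j6)(-r5 z)
for nm,ax in(("x",[1,0,0]),("-x",[-1,0,0]),("z",[0,0,1]),("-z",[0,0,-1])):
    E=[]
    for q in D:
        r5=rv([0,0,q[0]])*rv([0,q[1]-q[2],0])*rv(np.array(ax)*q[3])*rv([0,-q[4],0]); t=r5.apply([1,0,0])
        m=R.from_quat([q[10],q[11],q[12],q[9]]).as_matrix(); ty=rv(-q[5]*t).apply(-r5.apply([0,0,1]))
        E.append((np.linalg.norm(t-m[:,2]),np.linalg.norm(ty-m[:,1])))
    print(nm,np.max(E[:-1],0).round(3),np.round(E[-1],3))
def fk2(q,p):
    h,a1,d1,L2,e,L3,d6,d4,e4=p
    r1=rv([0,0,q[0]]); r2=r1*rv([0,q[1],0]); r3=r2*rv([0,-q[2],0]); r4=r3*rv([-q[3],0,0]); r5=r4*rv([0,-q[4],0])
    return r1.apply([a1,d1,h])+r2.apply([0,0,L2])+r3.apply([L3,0,e])+r4.apply([0,d4,e4])+r5.apply([d6,0,0])
f=lambda p:np.concatenate([fk2(r,p)-r[6:9] for r in D]+[1e-3*np.array([p[1],p[4],p[8]])])
s=least_squares(f,[.15,0,-.1,.6,0,.46,.15,-.09,0]);print(s.x.round(4),np.abs(s.fun).max())
```

```text
x [0.003 0.002] [1.331 1.585]
-x [0. 0.] [0. 0.]
z [0.002 0.001] [1.497 0.325]
-z [0.001 0.002] [0.673 1.433]
[ 0.1988  0.      0.      0.6016 -0.      0.4636  0.1999 -0.1918  0.    ] 4.755142946066826e-10
```

```bash
cat > ik2.py <<'E'
from kin import *
rv=R.from_rotvec
lo=np.array([-3.07,-1.43,-1.02,-3.03,-3.05,-3.03]);hi=np.array([3.07,2.12,1.25,1.67,0,3.03])
def fk2(q):
    r1=rv([0,0,q[0]]); r2=r1*rv([0,q[1],0]); r3=r2*rv([0,-q[2],0]); r4=r3*rv([-q[3],0,0]); r5=r4*rv([0,-q[4],0])
    sh=np.array([0,0,.1988]); el=sh+r2.apply([0,0,.6016]); a=el+r3.apply([.4636,0,0]); b=a+r4.apply([0,-.1918,0]); t=r5.apply([1,0,0])
    ty=rv(-q[5]*t).apply(-r5.apply([0,0,1])); return el,a,b,b+.1999*t,t,ty
def ik2(G,t,ty,q0):
    def f(q):
        _,_,_,p,tt,yy=fk2(q); return np.r_[(p+.159*tt-G)*10,tt-t,yy-ty]
    s=least_squares(f,q0); return s.x,np.abs(s.fun).max()
def tdir(tilt,az):
    a,b=np.radians(tilt),np.radians(az); return np.array([np.sin(a)*np.cos(b),np.sin(a)*np.sin(b),-np.cos(a)])
E
python3 - <<'E'
from ik2 import *
for az in range(-180,180,30):
  b=np.radians(az); ty=np.array([np.sin(b),-np.cos(b),0])  # yaw az-90
  q=np.array([.3,.36,.02,0,-1.23,.49]); bad="";res=""
  for tilt in range(0,126,5):
    G=np.array([.66+.025*np.cos(b),.023+.025*np.sin(b),.25]); q,e=ik2(G,tdir(tilt,az),ty,q)
    lim=[i+1 for i in range(5) if q[i]<lo[i] or q[i]>hi[i]]
    if (e>1e-3 or lim) and not bad: bad=f"fail at {tilt} e{e:.3f} {lim}"
    if tilt in(60,90,110,120): el,a,w,p,_,_=fk2(q); res+=f"\n   {tilt} {q.round(2)} a{a.round(2)} b{w.round(2)} el{el.round(2)}"
  print(az,bad,res if not bad or 'at 12' in bad else "")
E
```

```text
-180 fail at 95 e0.000 [5] 
-150  
   60 [ 0.39  0.88  0.49  0.15 -2.21 -1.41] a[0.83 0.34 0.4 ] b[0.91 0.17 0.43] el[0.43 0.18 0.58]
   90 [ 0.39  1.11  0.52  0.24 -2.55 -1.37] a[0.86 0.35 0.21] b[0.95 0.19 0.25] el[0.5  0.21 0.47]
   110 [ 0.38  1.2   0.42  0.3  -2.69 -1.34] a[0.82 0.33 0.09] b[0.93 0.18 0.13] el[0.52 0.21 0.41]
   120 [ 0.38  1.24  0.33  0.33 -2.75 -1.34] a[0.79 0.32 0.03] b[0.91 0.17 0.07] el[0.53 0.21 0.4 ]
-120  
   60 [ 0.53  0.75  0.1   0.47 -1.87 -1.14] a[0.67 0.39 0.36] b[0.8  0.27 0.43] el[0.35 0.21 0.64]
   90 [ 0.54  0.96  0.07  0.62 -2.15 -1.2 ] a[0.67 0.4  0.18] b[0.83 0.31 0.25] el[0.42 0.25 0.54]
   110 [ 0.51  1.08 -0.01  0.71 -2.31 -1.25] a[0.65 0.37 0.07] b[0.82 0.29 0.13] el[0.46 0.26 0.48]
   120 [ 0.49  1.13 -0.06  0.74 -2.4  -1.28] a[0.63 0.34 0.02] b[0.8  0.27 0.07] el[0.48 0.26 0.45]
-90  
   60 [ 0.63  0.56 -0.33  0.78 -1.5  -1.04] a[0.49 0.36 0.35] b[0.66 0.31 0.43] el[0.26 0.19 0.71]
   90 [ 0.64  0.79 -0.41  0.96 -1.79 -1.27] a[0.48 0.36 0.19] b[0.66 0.36 0.25] el[0.34 0.26 0.62]
   110 [ 0.6   0.94 -0.44  1.03 -2.02 -1.4 ] a[0.47 0.32 0
[... 2091 characters left out ...]
0.43] b[ 0.83 -0.27  0.25] el[ 0.46 -0.12  0.56]
   110 [-0.3   1.04  0.59 -1.58 -2.45  3.43] a[ 0.9  -0.27  0.3 ] b[ 0.82 -0.25  0.13] el[ 0.5  -0.15  0.5 ]
   120 [-0.31  1.1   0.55 -1.73 -2.51  3.37] a[ 0.89 -0.28  0.23] b[ 0.8  -0.22  0.07] el[ 0.51 -0.16  0.47]
150  
   60 [ 0.03  0.85  0.76 -0.68 -2.32 -2.37] a[0.91 0.03 0.55] b[ 0.91 -0.12  0.43] el[0.45 0.01 0.59]
   90 [-0.09  1.06  0.92 -1.29 -2.69 -2.83] a[ 0.98 -0.09  0.43] b[ 0.95 -0.14  0.25] el[ 0.52 -0.05  0.49]
   110 [-0.19  1.15  0.86 -1.79 -2.82 -3.25] a[ 0.98 -0.18  0.31] b[ 0.93 -0.13  0.13] el[ 0.54 -0.1   0.44]
   120 [-0.22  1.2   0.78 -2.   -2.85 -3.43] a[ 0.96 -0.21  0.23] b[ 0.91 -0.12  0.07] el[ 0.55 -0.12  0.42]
```

Run:
```python
from ik2 import *
from plan import tool,cur
s,r,g=cur(); q0=s["joint_pos"]
for az in(-50,-55,-60):
  b=np.radians(az); G=np.array([.66+.022*np.cos(b),.023+.022*np.sin(b),.255])
  for tilt in(80,118):
    if tilt==80: ra,ga,q=r,g,q0
    rt=tool(az-90,tilt); v=(ra.inv()*rt).as_rotvec(); J=[]
    for k in range(1,5):
        rk=ra*R.from_rotvec(v*k/4); m=rk.as_matrix(); q,e=ik2(ga+(G-ga)*k/4,m[:,2],m[:,1],q); J.append(q)
        print(az,tilt,k,q.round(2),round(e,4),"a",fk2(q)[1].round(3),"b",fk2(q)[2].round(3))
    ra,ga=rt,G
```

```text
-50 80 1 [ 0.45  0.23 -0.84  1.47 -0.88 -0.92] 0.0 a [0.323 0.157 0.377] b [0.483 0.213 0.468]
-50 80 2 [ 0.46  0.28 -0.89  1.62 -1.02 -1.11] 0.0 a [0.311 0.153 0.348] b [0.465 0.24  0.421]
-50 80 3 [ 0.47  0.36 -0.93  1.71 -1.19 -1.27] 0.0 a [0.303 0.155 0.317] b [0.453 0.261 0.371]
-50 80 4 [ 0.49  0.45 -0.95  1.74 -1.36 -1.4 ] 0.0 a [0.299 0.16  0.285] b [0.447 0.277 0.317]
-50 118 1 [ 0.49  0.55 -0.97  1.78 -1.55 -1.52] 0.0 a [0.297 0.158 0.249] b [0.443 0.281 0.258]
-50 118 2 [ 0.48  0.66 -0.98  1.78 -1.74 -1.64] 0.0 a [0.298 0.156 0.212] b [0.446 0.278 0.199]
-50 118 3 [ 0.47  0.77 -0.97  1.74 -1.93 -1.75] 0.0 a [0.304 0.154 0.173] b [0.455 0.267 0.141]
-50 118 4 [ 0.45  0.88 -0.94  1.68 -2.11 -1.86] 0.0 a [0.313 0.15  0.134] b [0.47  0.249 0.087]
-55 80 1 [ 0.47  0.24 -0.83  1.43 -0.9  -0.92] 0.0 a [0.327 0.166 0.376] b [0.488 0.217 0.468]
-55 80 2 [ 0.49  0.3  -0.87  1.54 -1.05 -1.09] 0.0 a [0.317 0.17  0.346] b [0.476 0.249 0.421]
-55 80 3 [ 0.52  0.38 -0.89  1.59 -1.22 -1.24] 0.0 a [0.313 0.18  0.314] b [0.47  0.275 0.371]
-55 80 4 [ 0.55  0.47 -0.9   1.59 -1.39 -1.37] 0.0 
[... 491 characters left out ...]
75 0.376] b [0.493 0.222 0.468]
-60 80 2 [ 0.52  0.32 -0.84  1.46 -1.08 -1.08] 0.0 a [0.325 0.188 0.345] b [0.487 0.258 0.421]
-60 80 3 [ 0.56  0.41 -0.84  1.48 -1.25 -1.22] 0.0 a [0.325 0.205 0.311] b [0.487 0.287 0.37 ]
-60 80 4 [ 0.6   0.51 -0.83  1.46 -1.42 -1.34] 0.0 a [0.329 0.223 0.274] b [0.494 0.31  0.317]
-60 118 1 [ 0.59  0.6  -0.85  1.5  -1.57 -1.45] 0.0 a [0.327 0.22  0.236] b [0.492 0.315 0.258]
-60 118 2 [ 0.58  0.7  -0.86  1.52 -1.73 -1.56] 0.0 a [0.328 0.215 0.196] b [0.494 0.311 0.199]
-60 118 3 [ 0.56  0.8  -0.86  1.51 -1.89 -1.66] 0.0 a [0.333 0.208 0.157] b [0.501 0.299 0.141]
-60 118 4 [ 0.53  0.9  -0.84  1.48 -2.05 -1.75] 0.0 a [0.341 0.198 0.117] b [0.513 0.278 0.087]
```

```bash
python3 plan.py .672 .004 .26 -149 80 5
```

```text
t 23.68 grasp [0.6805 0.0011 0.2522] yaw -135.4 zax [ 0.487 -0.501 -0.715] w 55.8 F [ 1.07 -1.82 -0.52] j [ 0.46  0.2  -0.76  1.24 -0.78 -0.69]
[[-20, -6, -1], [-19, -6, -1], [-19, -6, -1], [-19, -6, -1], [-18, -6, 0]] rot [-2.4  7.1  1.4]
```

```bash
python3 -m jog '{"claw":[45,45,45,45,45],"travel":[[-20,-6,-1],[-19,-6,-1],[-19,-6,-1],[-19,-6,-1],[-18,-6,0]],"delta_rot":[[-2.4,7.1,1.4],[-2.4,7.1,1.4],[-2.4,7.1,1.4],[-2.4,7.1,1.4],[-2.4,7.1,1.4]]}'
python3 plan.py .672 .004 .26 -149 115 5
```

```text
time_s: 24.3
eef_pos: [0.5927, 0.1383, 0.2882]
eef_rot: [0.317, 0.666, -0.379, 0.559]
contact_force: [0.5, -0.3, -1.0]
width: 0.0556
grip_force: 30.0
t 24.3 grasp [0.6729 0.0037 0.2608] yaw -149.2 zax [ 0.504 -0.846 -0.173] w 55.6 F [ 0.49 -0.27 -0.96] j [ 0.59  0.49 -0.84  1.48 -1.41 -1.33]
[[-20, 0, 1], [-20, 0, 1], [-19, 0, 1], [-19, 0, 1], [-19, 0, 1]] rot [ 0.  7. -0.]
```

```bash
python3 -m jog '{"claw":[45,45,45,45,45],"travel":[[-20,0,1],[-20,0,1],[-19,0,1],[-19,0,1],[-19,0,1]],"delta_rot":[[0,7,0],[0,7,0],[0,7,0],[0,7,0],[0,7,0]]}'
python3 -m jog '{"claw":[45,45,45,45,45],"travel":[[0,0,0],[0,0,0],[0,0,0],[0,0,0],[0,0,0]],"delta_rot":[[0,0,0],[0,0,0],[0,0,0],[0,0,0],[0,0,0]]}'
python3 plan.py .672 .004 .26 -149 115 0
python3 - <<'E'
from h import *
for n in("scene","top"):
    c=robot.camera(n); np.savez(f"{n}2.npz",**c)
a=load("top2")["color"][60:210,200:400]; b=load("scene2")["color"][190:400,240:520]
cv2.imwrite("pics/pour1.png",np.hstack([cv2.resize(a,(400,300),interpolation=2),cv2.resize(b,(400,300),interpolation=2)])[:,:,::-1])
E
```

```text
time_s: 24.92
eef_pos: [0.5987, 0.1287, 0.1929]
eef_rot: [0.416, 0.467, -0.265, 0.734]
contact_force: [0.3, 0.4, -0.2]
width: 0.0558
grip_force: 30.0
time_s: 25.55
eef_pos: [0.5987, 0.1272, 0.1947]
eef_rot: [0.416, 0.467, -0.267, 0.733]
contact_force: [-0.6, -0.7, -0.3]
width: 0.0556
grip_force: 30.0
t 25.55 grasp [0.6722 0.0031 0.2615] yaw -149.3 zax [ 0.462 -0.781  0.42 ] w 55.6 F [-0.58 -0.7  -0.25] j [ 0.53  0.85 -0.85  1.51 -2.   -1.72]
```

View pics/pour1.png

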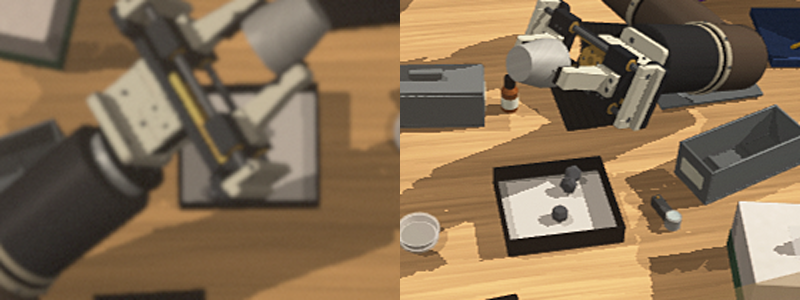

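Picture: the three dark lumps are on the white liner (crop (560,213) and a pair near (570,180)), and the cup is empty and still held. Tilting back now.

```bash
python3 plan.py .66 .02 .26 -149 0 12
```

```text
t 25.65 grasp [0.6722 0.003  0.2611] yaw -149.3 zax [ 0.462 -0.781  0.42 ] w 56.0 F [ 0.24  0.01 -1.22] j [ 0.53  0.85 -0.85  1.51 -2.   -1.72]
[[27, 0, 1], [27, 0, 1], [27, 0, 0], [26, 0, 0], [26, 0, 1], [26, 0, 1], [25, 0, 1], [25, 0, 1], [25, 0, 1], [25, 0, 1], [25, 0, 2], [25, 0, 2]] rot [ 0.  -9.6 -0. ]
```

```bash
python3 -m jog '{"claw":[45,45,45,45,45],"travel":[[27,0,1],[27,0,1],[27,0,0],[26,0,0],[26,0,1]],"delta_rot":[[0,-9.6,0],[0,-9.6,0],[0,-9.6,0],[0,-9.6,0],[0,-9.6,0]]}'
python3 -m jog '{"claw":[45,45,45,45,45],"travel":[[26,0,1],[25,0,1],[25,0,1],[25,0,1],[25,0,1]],"delta_rot":[[0,-9.6,0],[0,-9.6,0],[0,-9.6,0],[0,-9.6,0],[0,-9.6,0]]}'
python3 plan.py .449 .128 .15 -149 0 5
```

```text
time_s: 26.28
eef_pos: [0.5929, 0.1361, 0.324]
eef_rot: [0.27, 0.727, -0.414, 0.477]
contact_force: [0.7, -0.9, -0.6]
width: 0.0558
grip_force: 30.0
time_s: 26.9
eef_pos: [0.6365, 0.0621, 0.4112]
eef_rot: [0.078, 0.858, -0.488, 0.14]
contact_force: [0.4, -2.0, -0.9]
width: 0.0561
grip_force: 30.0
t 26.9 grasp [0.6627 0.019  0.2604] yaw -149.2 zax [ 0.165 -0.272 -0.948] w 56.1 F [ 0.37 -1.98 -0.91] j [ 0.48  0.26 -0.28  0.38 -1.04 -0.14]
[[-35, 26, 8], [-35, 25, 11], [-34, 25, 14], [-33, 25, 17], [-32, 25, 20]] rot [-0.  -3.7 -0. ]
```

```bash
python3 -m jog '{"claw":[45,45,45,45,45],"travel":[[-35,26,8],[-35,25,11],[-34,25,14],[-33,25,17],[-32,25,20]],"delta_rot":[[0,-3.7,0],[0,-3.7,0],[0,-3.7,0],[0,-3.7,0],[0,-3.7,0]]}'
python3 -m jog '{"claw":[45,45,45,45,45],"travel":[[0,0,0],[0,0,0],[0,0,0],[0,0,0],[0,0,0]],"delta_rot":[[0,0,0],[0,0,0],[0,0,0],[0,0,0],[0,0,0]]}'
python3 plan.py .449 .128 .056 -149 0 4
python3 - <<'E'
from h import *
for n in("scene",):
    c=robot.camera(n); np.savez(f"{n}3.npz",**c)
b=load("scene3")["color"][180:400,250:530]
cv2.imwrite("pics/pour2.png",cv2.resize(b,(700,550),interpolation=2)[:,:,::-1])
E
```

```text
time_s: 27.52
eef_pos: [0.4491, 0.1294, 0.307]
eef_rot: [0.001, 0.869, -0.495, 0.002]
contact_force: [-0.4, 0.5, -0.8]
width: 0.0558
grip_force: 30.0
time_s: 28.15
eef_pos: [0.451, 0.1293, 0.3076]
eef_rot: [0.001, 0.869, -0.495, 0.003]
contact_force: [-0.9, 0.6, -0.7]
width: 0.0558
grip_force: 30.0
t 28.15 grasp [0.4516 0.1284 0.1486] yaw -149.4 zax [ 0.004 -0.005 -1.   ] w 55.8 F [-0.86  0.58 -0.72] j [ 0.7   0.11 -0.57  0.01 -0.89 -0.17]
[[0, 1, 23], [0, 1, 23], [0, 1, 23], [0, 1, 23]] rot [-0.  -0.1 -0.1]
```

View pics/pour2.png

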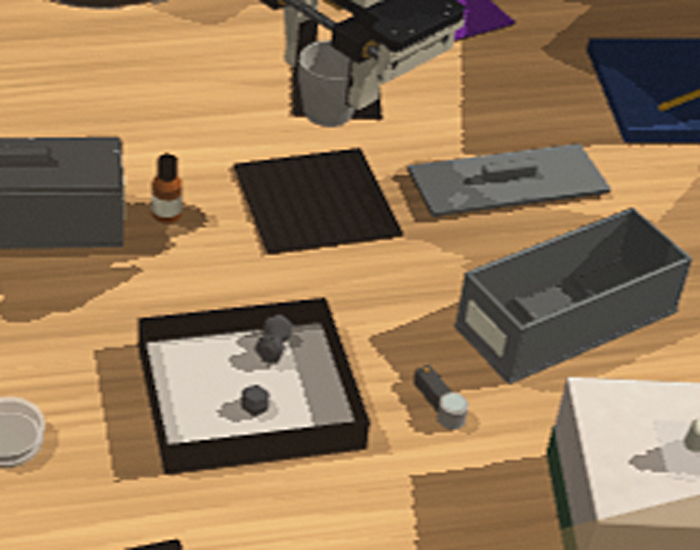

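Picture: three lumps on the liner at crop (255,400), (270,350) and (278,330); mat clear, lid flat, bystanders in place. Next I set the cup on the mat.

```bash
python3 -m jog '{"claw":[45,45,45,45,45],"travel":[[0,0,25],[0,0,40],[0,0,22],[0,0,3],[0,0,0]],"delta_rot":[[0,-0.3,0],[0,0,0],[0,0,0],[0,0,0],[0,0,0]]}'
python3 plan.py .449 .128 .0545 -149 0 1
```

```text
time_s: 28.82
eef_pos: [0.4513, 0.1294, 0.218]
eef_rot: [-0.0, 0.869, -0.495, 0.001]
contact_force: [0.9, -0.4, -0.5]
width: 0.0559
grip_force: 30.0
t 28.82 grasp [0.4516 0.1293 0.059 ] yaw -149.3 zax [ 0.002 -0.001 -1.   ] w 55.9 F [ 0.94 -0.39 -0.51] j [ 0.7   0.24 -0.67  0.   -0.66 -0.17]
[[0, 3, 5]] rot [-0.1 -0.1 -0.3]
```

```bash
python3 -m jog '{"claw":[45,45,45,45,45],"travel":[[0,0,2],[0,0,2],[0,0,1],[0,0,0],[0,0,0]],"delta_rot":[[0,0,0],[0,0,0],[0,0,0],[0,0,0],[0,0,0]]}'
python3 plan.py .449 .128 .0545 -149 0 1; python3 heft.py
```

```text
time_s: 29.45
eef_pos: [0.4511, 0.1293, 0.2132]
eef_rot: [-0.0, 0.869, -0.495, 0.001]
contact_force: [-1.4, -0.5, 5.5]
width: 0.0556
grip_force: 30.0
t 29.45 grasp [0.4514 0.1293 0.0542] yaw -149.3 zax [ 0.002 -0.    -1.   ] w 55.6 F [-1.38 -0.49  5.47] j [ 0.7   0.25 -0.67  0.   -0.65 -0.17]
[[0, 2, 0]] rot [-0.1 -0.1 -0.3]
mean [-1.75  0.15  5.48 -0.06  0.86 -0.  ] sd [0.36 0.4  0.58 0.03 0.02 0.02] w 0.05582500521183038 t 29.85 zp [0.4511 0.1293 0.2132]
```

```bash
python3 -m jog '{"claw":[58,62,70,80,80],"travel":[[0,0,0],[0,0,0],[0,0,0],[0,0,0],[0,0,0]],"delta_rot":[[0,0,0],[0,0,0],[0,0,0],[0,0,0],[0,0,0]]}'
python3 -m jog '{"claw":[80,80,80,80,80],"travel":[[0,0,-10],[0,0,-20],[0,0,-45],[0,0,-50],[0,0,-50]],"delta_rot":[[0,0,0],[0,0,0],[0,0,0],[0,0,0],[0,0,0]]}'
python3 -m jog '{"claw":[80,80,80,80,80],"travel":[[0,0,-40],[0,0,-40],[0,0,0],[0,0,0],[0,0,0]],"delta_rot":[[0,0,0],[0,0,0],[0,0,0],[0,0,0],[0,0,0]]}'
python3 - <<'E'
from h import *
c=robot.camera("scene"); np.savez("scene4.npz",**c)
cv2.imwrite("pics/end1.png",cv2.resize(c["color"][170:400,100:540],(800,418),interpolation=2)[:,:,::-1])
E
```

```text
time_s: 30.48
eef_pos: [0.4509, 0.1292, 0.2125]
eef_rot: [-0.0, 0.869, -0.495, 0.001]
contact_force: [0.0, 0.3, 0.3]
width: 0.0791
grip_force: 0.0
time_s: 31.1
eef_pos: [0.4503, 0.129, 0.39]
eef_rot: [-0.0, 0.869, -0.495, 0.001]
contact_force: [1.0, 1.1, 0.5]
width: 0.0799
grip_force: 0.0
time_s: 31.72
eef_pos: [0.4503, 0.1292, 0.4666]
eef_rot: [0.001, 0.869, -0.495, 0.0]
contact_force: [1.2, 0.6, -0.6]
width: 0.0803
grip_force: 0.0
```

View pics/end1.png

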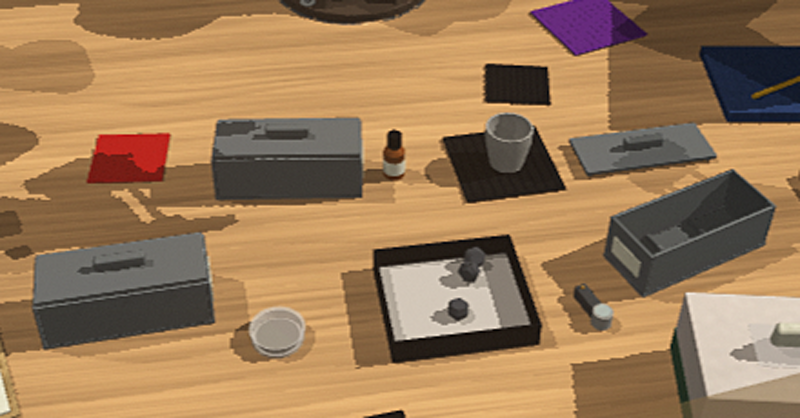

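Picture: cup upright on the mat (crop (508,143)), other two boxes closed, bystanders in place. The rear lump (475,257) is close to the tray's back wall, so I check it.

Run:
```python
from h import *
s=load("scene4"); c=robot.camera("top"); np.savez("top4.npz",**c)
for px in((361,311.4),(358,319),(352,340)):
    print(px,[cast(s,px,z)[0].round(3).tolist()[:2] for z in(.012,.03)])
a=c["color"][80:180,270:380]; b=s["color"][290:375,295:405]
cv2.imwrite("pics/end2.png",np.hstack([cv2.resize(a,(400,364),interpolation=2),cv2.resize(b,(400,364),interpolation=2)])[:,:,::-1])
```

```text
(361, 311.4) [[0.609, 0.059], [0.627, 0.054]]
(358, 319) [[0.629, 0.049], [0.646, 0.044]]
(352, 340) [[0.68, 0.027], [0.696, 0.023]]
```

View pics/end2.png

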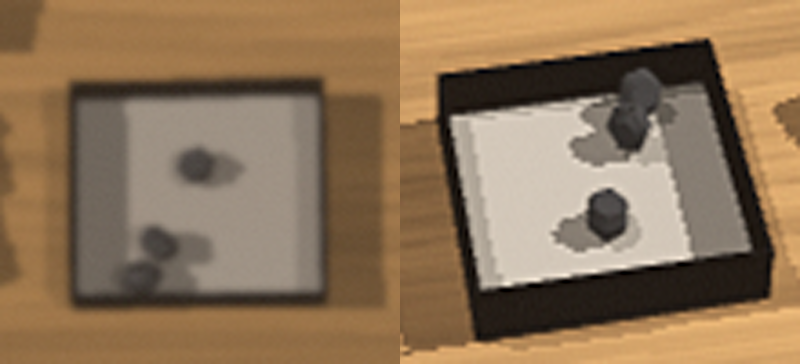

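Run:
```python
from h import *
t,s=load("top4"),load("scene4")
for a,b in(((309,155.8),(361.5,312)),((314,146.5),(357.5,319)),((324.2,125.3),(352,340))):
    print([(z,cast(t,a,z)[0][:2].round(3).tolist(),cast(s,b,z)[0][:2].round(3).tolist()) for z in(.013,.02,.03)])
```

```text
[(0.013, [0.614, 0.056], [0.612, 0.059]), (0.02, [0.612, 0.056], [0.619, 0.057]), (0.03, [0.609, 0.055], [0.628, 0.055])]
[(0.013, [0.634, 0.046], [0.63, 0.048]), (0.02, [0.632, 0.045], [0.636, 0.046]), (0.03, [0.629, 0.045], [0.645, 0.043])]
[(0.013, [0.68, 0.024], [0.681, 0.027]), (0.02, [0.678, 0.024], [0.687, 0.025]), (0.03, [0.675, 0.023], [0.696, 0.023])]
```

All three lumps lie at about 14 mm height, flat on the liner and inside the tray. The arm is clear of everything, so I hand the job in.

```bash
python3 -c "
from rig import robot
print(robot.finish_job())"
```

```text
the job is handed in; nothing more can be done
None
```

The job is handed in, with no verdict shown. The heavy box was the left one, at (0.62, 0.29): its lid is flat on the desk, its three lumps are on the tray liner, and its empty cup stands upright on the larger black mat; the other two boxes are back in place and closed.

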